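# Unlock the grit bin with the T-key from the rack

### The job

The grit bin on the tiled step is locked. Lift the red T-handled key up and off its two-prong hook on the wooden rack, and press its blade into the lock in the bin's sloping lid, turning it to match the slot until it drops in fully home; then turn it clockwise a quarter turn to the stop, so that the bin is unlocked. Let go and leave the key standing fully home in the lock, and leave the boot hook and the tools in the rack where they are.

Things in the scene. Friction and masses are not known exactly. Their poses are not given: they have to be found in the camera images.
- key_handle (a point): Centre of the red handle of the T-key (loose, 115 mm long, 0.11 to 0.22 kg): a flat-sided bar 90 mm along y, 14 mm thick along x (grip it across this), 40 mm tall along z. Key z points from blade up to handle; the blade is wide along y too. It hangs upright, blade down, handle underside lying on two prongs, on either of the rack's two hooks; the handle's top is then 220 mm above the step.
- key_tip (a point): Centre of the free end of the key's blade, 95 mm below the handle's centre on the key's axis; axes as key_handle. The blade is 26 mm wide (y), 7 mm thick (x), 20 mm long; above it a shoulder disc, 32 mm diameter, 5 mm thick, then a 13 mm round shank with a 21 mm hub under the handle. Home in the lock, this point is 20 mm below the lock's face.
- lock_mouth (a point): Centre of the slot's mouth on the lock's bright 48 mm face, level with the bin's lid, in a dark ring of 82 mm diameter, 4 mm proud. z: square out of the lid (30 degrees from vertical, towards the robot); x: along the slot, turning with the lock. Slot 28.5 x 9 mm, 26 mm deep, edge countersunk 3 mm. The key's blade enters either way round; its shoulder rests on the face when home.
- lock_home (a point): Point on the lock's axis 20 mm below its face, inside the slot: where the blade's end is when the key is fully home. Same axes as lock_mouth.
- lock (a joint): Turn of the lock in rad. 0 = locked, slot pointing straight up the slope to the red dot; grows clockwise as seen looking down on the lid; 1.57 = unlocked, slot level across the slope towards the white dot, at the stop. Starts between 0 and 0.3. It turns stiffly, about 0.12 to 0.15 N m, and stays where it is left.
- rack: Slotted wooden rack, fixed, 150 x 360 x 205 mm (x, y, z); origin at the centre of its underside, x away from the robot. On its front rail at y = +85 and -85 mm are two hooks, each of two level 7 mm prongs 52 mm apart, tips turned up 12 mm. Things hang 180 mm above the step, 50 mm before the rail, and come off straight up (the key: raise 90 mm). Its tools reach up to 235 mm.
- boot_hook_handle (a point): Centre of the dark wooden handle (22 x 90 x 24 mm) of the boot hook, a loose T-handled steel hook 145 mm long that hangs on the other pair of prongs. Bystander.
- brush: Yellow grip brush, 205 mm long, standing head down in its slot of the rack; origin at the centre of its underside. Bystander.
- dustpan: Mirror-finish dustpan, 215 mm long, standing lip down in its slot of the rack; origin at the centre of its underside. Bystander.
- scraper: Flat blue plastic floor scraper, 218 mm long, standing blade down in its slot of the rack; origin at the centre of its underside. Bystander.
- bin: Green plastic grit bin, fixed, 290 mm deep (x), 386 mm wide (y); origin at the centre of its underside, x away from the robot. Its lid slopes up away from the robot at 30 degrees, from 165 mm high at the front to 332 mm at the back; the lock is mid-way across, 95 mm up the slope from the front edge, 212 mm above the step.
Mind the look-alikes: they are no part of the job. There is more than one size of the part that bears key_handle; the job needs the middle-sized.

How it is judged:
By the outcome, as a careful person would: the job done as asked, in the order asked, and still so for the second after the job is handed in, with the robot touching nothing.
It also fails if it takes over 51 s, if anything falls off the work surface, if the arm or the gripper's body presses on something with over 40 N, if the wrist force passes 120 N, or if a joint passes its speed limit or range.

### The arm

A 6-joint arm with a two-finger parallel gripper is mounted at the origin on the work surface. World frame = base frame: x ahead of the robot, y to its left, z up, the work surface at z = 0. Lengths are in m, angles in degrees, forces in N, time in s.
With the tool pointing down it reaches from about 0.4 to 0.825 m from the base axis. Payload 7 kg.
Tool frame: the origin (TCP) lies midway between the tips of the shut fingers; the grasp point (between the pads) lies ctrl.tcp_to_grasp behind it (ctrl.tcp_to_grasp is the distance from the TCP to the grasp point, in m); y points along the fingers, z is the direction in which the jaws open and shut, and the axes are right-handed (so a half turn about y gives the same grasp; the last joint's range is limited). The gripper opens to 88 mm and grips with 3 to 60 N. Pads are 19 mm wide; open, the fingers measure 130 mm over their backs; the gripper's body (78 mm by 193 mm) begins 47 mm behind the grasp point.
Start: joints at [90.82, 20.546, 0.682, 0, -70.136, -16.507], TCP at [0.183, 0.65, 0.192] pointing down, gripper open.
Joint ranges: [-176.03, 176.03], [-82.01, 121.73], [-58.28, 71.71], [-173.87, 95.51], [-174.79, -0.11], [-173.66, 173.66]. Speed limits (degrees/s): [136.94, 136.94, 172.46, 180, 180, 180].

### API

Orientations are given as [roll, pitch, yaw] about the fixed x, y, z axes, in that order (R = Rz(yaw) Ry(pitch) Rx(roll)).
In Python, from plant import ctrl, snapshot, silhouettes gives the robot as it stands.
- The arm moves only by the shell command python3 -m pendant 'ROWS'. ROWS is JSON, a list that holds one entry, the list of rows, each a list of 7 numbers: the shift along the tool's x, y, z in cm, then the turn, a rotation vector about the tool's x, y, z in degrees, then the opening, from 0 (shut) to 1 (fully open). In form: [[[x, y, z, rx, ry, rz, hand], ...]]. A call has 1 to 12 rows; each row shifts and turns the commanded pose from where the row before left it, along the tool's axes as they then stand; what a row does not reach is not made up. A row lasts 1/12 s, in which the tool goes at most 41.7 mm and 7.16 degrees, less where a joint would pass 70% of its speed; a pose out of reach is approached as far as the arm can. A call with a gripper value outside its range is refused whole. The fingers move at their own pace and stop on an object; the grip force is fixed at half the most. Time passes only in rows, so rows that do not move let the fingers close. It gives the time, the measured TCP pose, the force and the opening at its end, in the units of the state.
- ctrl.get_obs(): the state, without advancing time (a new reading comes with each control period).
- snapshot(name): name is "scene" or "side" or "wrist"; returns a dict with "image" (480x640x3 uint8, red, green, blue), "camera_matrix" (3x3 intrinsics, pixels), "eye" and "orientation" of the camera in the world; the wrist camera has in their place "mount" (4x4, takes a point from camera to tool coordinates, whose origin is the TCP and whose axes are the tool frame's). Camera axes: x right, y down, z forward; pixel columns grow to the right and rows downward; lengths in m; the calibration is good to about 2 mm. The wrist camera is an equidistant fisheye: a pixel r from the principal point sees the ray r / f radians off the axis. A picture is of the moment at which its call begins: read the wrist's pose just before it. There is no depth.
- ctrl.close_job(): hands the job in, once; it reports no verdict.
Trained networks look in a picture, given as the dict that the camera call returned (one of the last four; its "shot" number tells which), for a name from the list of things; names that differ only in an ending like _2 or _b are one class to them, and where a whole thing is asked for, a point or a joint stands for the part that bears it (a point fixed in the world has none). Each returns a list of dicts, best first, with "confidence" (0 to 1); they miss things now and then, are a little off and sometimes report something else, mostly with a low value. They report only what shows in the picture. A call takes as long as a camera call. They do not tell look-alikes from the thing itself.
- silhouettes(picture, thing): "mask" (480x640 bool, what is visible of it) and "bbox" ([left, top, width, height] in pixels, round what is visible of it).
The state is a dict: "clock": time; "joint_pos": joint angles; "qvel": joint speeds; "tau": joint torques, N m; "tool_pos": TCP position; "orientation": TCP orientation; "force": force on the tool from outside, world axes, zero at the start; "moment": the same for the moment, N m; "opening": finger opening in m.
Only numpy, scipy, OpenCV 4.12 (cv2) and the standard library are available. Lean on these libraries where they do the work, as an engineer would, in place of code of your own. Each camera call takes 0.05 s, during which the arm holds its last target.

## Working session

There is one attempt and no reset: what is moved stays moved. The work goes in short steps, Python scripts to look and compute and a shell command to move; the robot and the scene stay as the last step left them, time stands still between calls to the robot, and variables do not carry over. Pictures are saved under pics/ and viewed, and the job is handed in when it is done.

```bash
mkdir -p pics; ls; cat > h.py <<'E'
import numpy as np,cv2
from plant import ctrl,snapshot,silhouettes
from scipy.spatial.transform import Rotation as R
def save(n,im): cv2.imwrite('pics/'+n,cv2.cvtColor(im,cv2.COLOR_RGB2BGR))
E
python3 - <<'E'
from h import *
print(ctrl.get_obs(), ctrl.tcp_to_grasp)
for n in ['scene','side','wrist']:
    s=snapshot(n); save(n+'0.png',s['image']); print({k:v for k,v in s.items() if k!='image'})
E
```

```text
pics
{'clock': 0.0, 'joint_pos': array([ 9.08195954e+01,  2.05895261e+01,  6.33402390e-01, -1.95433715e-02,
       -7.01340464e+01, -1.65072536e+01]), 'qvel': array([-0.01842746, -0.0313695 ,  0.01520266,  0.04809852, -0.10825049,
       -0.0570813 ]), 'tau': array([-6.90718957e-05, -5.82713342e+01,  2.93061268e+01,  6.99731871e+00,
        6.87642954e-03, -1.63073105e-04]), 'tool_pos': array([0.18239823, 0.64933202, 0.19134326]), 'orientation': array([-8.99083258e+01,  8.00817390e-03,  1.64305693e+02]), 'force': array([-0.6011198 , -0.11932724, -0.12370982]), 'moment': array([-0.01436253,  0.04717118,  0.03270119]), 'opening': 0.08772342382129115} 0.0188
{'camera_matrix': array([[596.99341008,   0.        , 326.55308819],
       [  0.        , 596.99341008, 232.38186518],
       [  0.        ,   0.        ,   1.        ]]), 'eye': array([ 0.12037718, -0.07057386,  1.4477269 ]), 'orientation': array([-161.04451884,   -0.43788932,  -72.96925361]), 'shot': 1}
{'camera_matrix': array([[436.71508325,   0.        , 315.34832912],
       [  0.        , 436.71508325, 235.68192662],
       [  0.        ,   0.        ,   1.        ]]), 'eye': array([0.81499997, 0.15208477, 1.11642256]), 'orientation': array([-163.23241831,    0.32851015,  114.77384973]), 'shot': 2}
{'camera_matrix': array([[371.64829954,   0.        , 319.87260861],
       [  0.        , 371.64829954, 239.41452374],
       [  0.        ,   0.        ,   1.        ]]), 'mount': array([[ 2.94142584e-04,  9.68664874e-01,  2.48371246e-01,
        -6.68144263e-02],
       [ 7.23893135e-04, -2.48371398e-01,  9.68664609e-01,
        -1.92017379e-01],
       [ 9.99999695e-01, -1.05131271e-04, -7.74266457e-04,
        -9.03325095e-04],
       [ 0.00000000e+00,  0.00000000e+00,  0.00000000e+00,
         1.00000000e+00]]), 'shot': 3}
```

View pics/scene0.png

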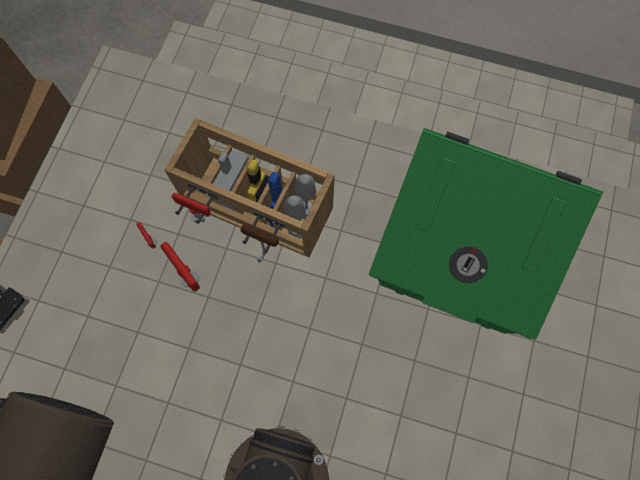

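View pics/side0.png

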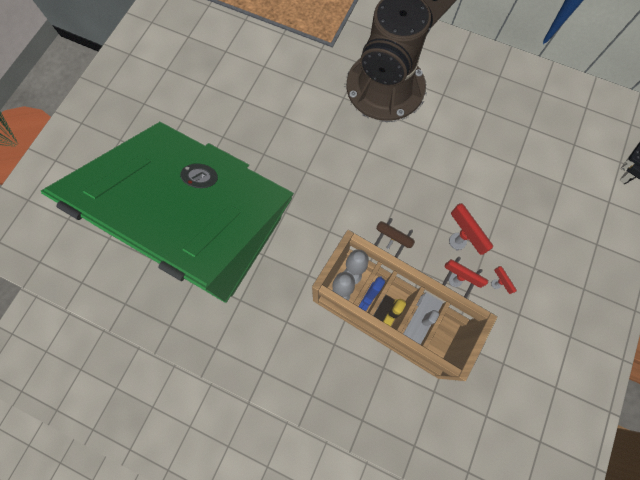

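View pics/wrist0.png

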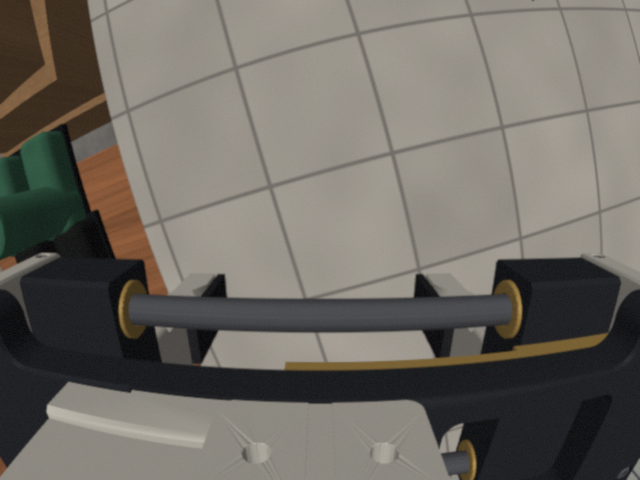

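The scene view shows three red T-handles. At (190,204) one hangs on the rack, at (180,266) a larger one lies or stands in front, and at (145,234) there is a smaller one. The hanging, middle-sized one fits the description. I'll confirm it in an enlarged crop and measure.

```bash
cat >> h.py <<'E'
def cam(s):
    Rm=R.from_euler('xyz',s['orientation'],degrees=True).as_matrix(); return s['camera_matrix'],Rm,s['eye']
def ray(s,uv):
    K,Rm,e=cam(s); d=Rm@np.linalg.inv(K)@np.r_[uv,1.]; return e,d/np.linalg.norm(d)
def atz(s,uv,z):
    e,d=ray(s,uv); return e+d*(z-e[2])/d[2]
def tri(a,ua,b,ub):
    e,d=ray(a,ua); f,g=ray(b,ub)
    t=np.linalg.lstsq(np.c_[d,-g],f-e,rcond=None)[0]; p=e+d*t[0];q=f+g*t[1]
    return (p+q)/2,np.linalg.norm(p-q)
def proj(s,P):
    K,Rm,e=cam(s); p=K@(Rm.T@(np.asarray(P)-e)); return p[:2]/p[2]
E
python3 - <<'E'
from h import *
S=snapshot('scene');T=snapshot('side')
im=S['image'];t=T['image']
a=cv2.resize(im[180:300,120:280],None,fx=4,fy=4,interpolation=3);save('c1.png',a)
b=cv2.resize(t[190:310,380:540],None,fx=4,fy=4,interpolation=3);save('c2.png',b)
for s,n in((S,'scene'),(T,'side')):
  for th in['key_handle','boot_hook_handle','lock_mouth','lock','rack','bin']:
    try:
      for r in silhouettes(s,th):
        m=r['mask'];ys,xs=np.nonzero(m)
        rc=cv2.minAreaRect(np.c_[xs,ys].astype(np.float32))
        print(n,th,round(r['confidence'],2),r['bbox'],m.sum(),np.round([xs.mean(),ys.mean()],1),rc)
    except Exception as e: print(th,e)
save('c3.png',cv2.resize(im[230:300,430:510],None,fx=7,fy=7,interpolation=3))
save('c4.png',cv2.resize(t[150:200,170:230],None,fx=9,fy=9,interpolation=3))
E
```

```text
scene key_handle 0.81 [160.8, 242.0, 40.8, 48.8] 544 [182.1 268.6] ((179.00001525878906, 267.0000305175781), (56.56854248046875, 15.55634880065918), 45.0)
scene key_handle 0.64 [135.0, 222.9, 19.1, 22.7] 171 [146.4 235.6] ((144.96697998046875, 234.9619140625), (28.7161865234375, 8.564476013183594), 49.08561706542969)
scene key_handle 0.61 [176.1, 200.0, 30.6, 21.8] 380 [191.7 206.3] ((191.0, 205.0), (38.18376159667969, 16.970561981201172), 45.0)
scene boot_hook_handle 0.64 [237.9, 226.6, 43.6, 35.3] 470 [259.4 237. ] ((260.5721130371094, 237.68182373046875), (40.66579818725586, 28.022809982299805), 59.620872497558594)
scene lock_mouth 0.69 [456.2, 254.5, 24.4, 22.2] 395 [467.8 264.5] ((468.0, 264.5), (21.0, 22.0), 90.0)
scene lock 0.63 [455.0, 253.7, 25.4, 20.8] 372 [467.5 264.4] ((467.25, 264.25), (20.50609588623047, 21.21320343017578), 45.0)
scene rack 0.6 [164.9, 119.0, 169.0, 137.6] 11313 [253.1 187.9] ((247.0121612548828, 191.6738739013672), (169.63552856445312, 98.95106506347656), 22.5670108795166)
side key_handle 0.91 [446.7, 262.2, 42.0, 27.7] 651 [463.6 275. ] ((463.40567016
[... 321 characters left out ...]
79193115234375, 234.1513671875), (54.4058837890625, 34.62860870361328), 53.97262191772461)
side boot_hook_handle 0.69 [378.3, 221.5, 33.9, 26.2] 468 [394.9 234.7] ((392.9094543457031, 238.39324951171875), (40.75822067260742, 20.743022918701172), 27.89727020263672)
side boot_hook_handle 0.26 [373.0, 293.5, 33.2, 33.4] 567 [389.6 309.2] ((390.0544128417969, 308.90673828125), (22.458250045776367, 29.15253448486328), 30.256441116333008)
side lock 0.54 [185.6, 170.1, 23.6, 10.9] 189 [198.8 174.8] ((198.5, 174.5), (11.0, 19.0), 90.0)
side rack 0.77 [314.5, 232.5, 181.0, 150.0] 12217 [402.9 307.6] ((412.0395202636719, 295.24078369140625), (180.0944061279297, 114.63056945800781), 31.865978240966797)
```

View pics/c1.png

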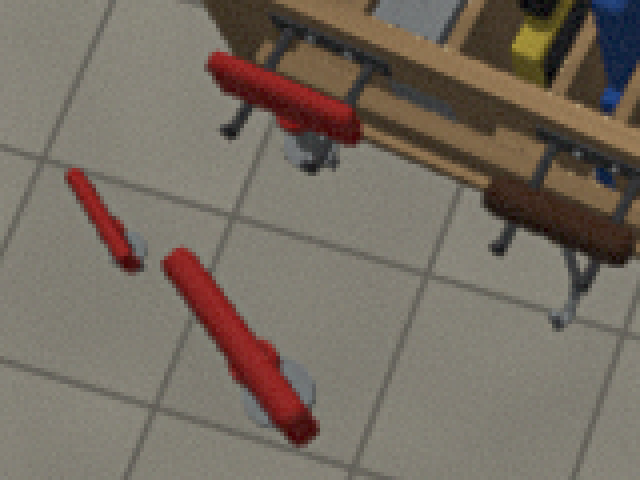

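View pics/c2.png

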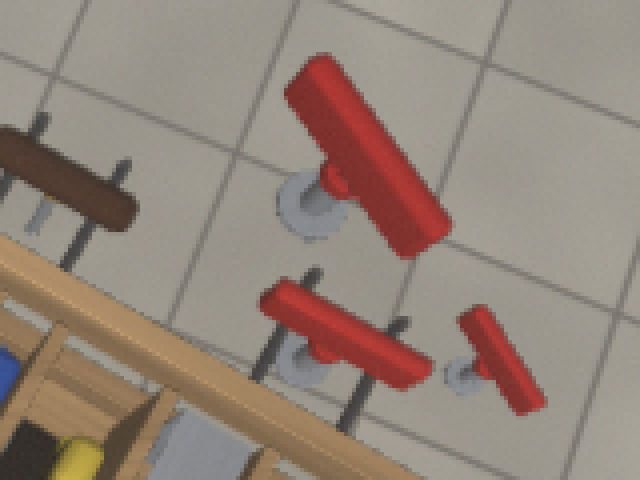

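View pics/c3.png

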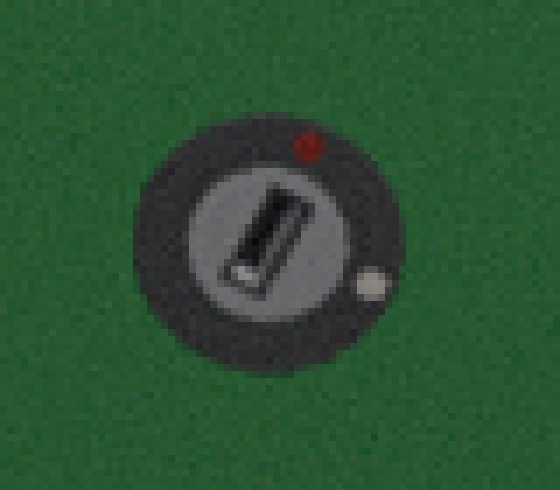

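View pics/c4.png

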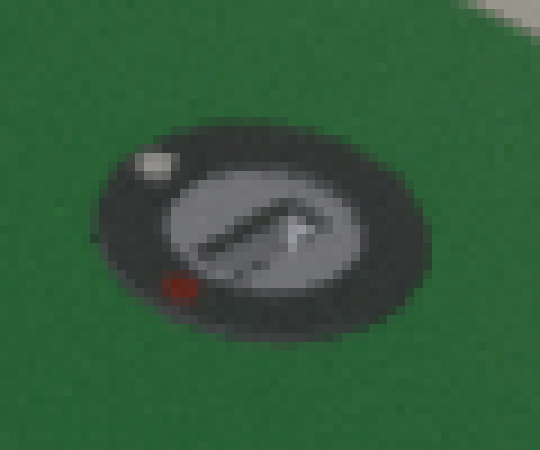

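The hanging key is at crop1 (285,98). It lies across two prongs and is intermediate between the small and large ones, which stand on the step. The slot in the lock is slightly clockwise of the red dot. Next I'll fit models of the known sizes.

```bash
cat >> h.py <<'E'
from scipy.optimize import minimize
def boxpts(c,yaw,dx,dy,z0,z1):
    r=R.from_euler('z',yaw,degrees=True).as_matrix()
    return np.array([r@[sx*dx/2,sy*dy/2,0]+[c[0],c[1],z] for sx in(-1,1) for sy in(-1,1) for z in(z0,z1)])
SC=8
def hullmask(s,P,off,shape):
    q=np.array([proj(s,p) for p in P]); q=((q-off+.5)*SC).astype(np.float32)
    m=np.zeros((shape[0]*SC,shape[1]*SC),np.uint8)
    cv2.fillConvexPoly(m,cv2.convexHull(q).astype(np.int32),1)
    return cv2.resize(m.astype(np.float32),(shape[1],shape[0]),interpolation=cv2.INTER_AREA)
E
cat > fit.py <<'E'
from h import *
S=snapshot('scene');T=snapshot('side')
def red(im):
    im=im.astype(int); return ((im[...,0]>1.8*im[...,1]+10)&(im[...,0]>60))
# key
bx={'S':(165,185,60,45),'T':(435,250,55,45)}
obs=[]
for s,(x,y,w,h) in((S,bx['S']),(T,bx['T'])):
    m=red(s['image'])[y:y+h,x:x+w].astype(np.uint8)
    n,l,st,_=cv2.connectedComponentsWithStats(m); k=1+np.argmax(st[1:,4]); obs.append((s,np.array([x,y]),(l==k).astype(np.float32)))
    print(st[k])
def cost(v,z1=.22,L=.09):
    return sum(np.abs(hullmask(s,boxpts(v[:2],v[2],.014,L,z1-.04,z1),o,m.shape)-m).sum() for s,o,m in obs)
c0,g=tri(S,[190,204],T,[466,273]); print('tri',c0,g)
best=None
for L in(.075,.09,.105):
  for y0 in (-25,-10,5,20):
    r=minimize(cost,[c0[0],c0[1],y0],args=(.22,L),method='Nelder-Mead',options=dict(initial_simplex=np.array([[c0[0],c0[1],y0],[c0[0]+.01,c0[1],y0],[c0[0],c0[1]+.01,y0],[c0[0],c0[1],y0+8]]),xatol=1e-4,fatol=.05))
    print(L,np.round(r.x,4),r.fun)
# lookalikes length
for uv in ((190,204),(180,266),(145,234)): pass
E
python3 fit.py
```

```text
[  7   8  38  23 372]
[ 10  10  43  27 463]
tri [0.50731247 0.35867343 0.19839823] 7.312884594260874e-05
0.075 [ 0.5081  0.3554 -5.7521] 226.84375
0.075 [ 0.5083  0.3557 -7.6415] 229.28125
0.075 [ 0.5087  0.3571 -6.6443] 229.265625
0.075 [ 0.5079  0.3551 -5.7234] 227.25
0.09 [ 0.5084  0.3574 -8.7852] 256.890625
0.09 [ 0.5089  0.3589 -8.814 ] 256.859375
0.09 [ 0.5081  0.3583 -6.8403] 259.859375
0.09 [ 0.5085  0.3569 -8.7538] 256.53125
0.105 [ 0.5089  0.3679 -5.4074] 355.078125
0.105 [ 0.5094  0.3674 -6.4801] 356.0
0.105 [ 0.5087  0.3687 -4.4291] 358.0
0.105 [ 0.5089  0.368  -6.0933] 353.296875
```

```bash
cat > lock.py <<'E'
from h import *
S=snapshot('scene');T=snapshot('side')
def frame(v):
    return R.from_euler('z',v[2],degrees=True).as_matrix()@R.from_euler('y',-30,degrees=True).as_matrix()
# lid z = Ry(-30) z => (-sin30,0,cos30): toward robot ok ; x col = up slope (cos30,0,sin30)
def ring(v):
    f=frame(v); t=np.linspace(0,2*np.pi,60)
    return np.array([[v[0],v[1],.212]+f@[.041*np.cos(a),.041*np.sin(a),h] for a in t for h in(0.,.004)])
obs=[]
for s,(x,y,w,h) in((S,(440,235,60,60)),(T,(170,150,60,48))):
    im=s['image'].astype(int)
    m=(~((im[...,1]>1.5*im[...,0])&(im[...,1]>1.5*im[...,2])))[y:y+h,x:x+w].astype(np.uint8)
    if s is T: m[:, :][np.add.outer(np.arange(h),-np.arange(w))<-30]=0
    n,l,st,_=cv2.connectedComponentsWithStats(m); k=1+np.argmax(st[1:,4]); print(st[k])
    cc=(l==k).astype(np.uint8); cs,_=cv2.findContours(cc,cv2.RETR_EXTERNAL,cv2.CHAIN_APPROX_NONE); cc[:]=0; cv2.drawContours(cc,cs,-1,1,-1)
    obs.append((s,np.array([x,y]),cc.astype(np.float32)))
def cost(v): return sum(np.abs(hullmask(s,ring(v),o,m.shape)-m).sum() for s,o,m in obs)
c0=atz(S,[468,264],.212);print(c0, tri(S,[468,264.5],T,[199,175.5]))
for y0 in(-30,-15,0,15):
    i=np.array([[c0[0],c0[1],y0]]*4);i[1,0]+=.01;i[2,1]+=.01;i[3,2]+=8
    r=minimize(cost,i[0],method='Nelder-Mead',options=dict(initial_simplex=i,xatol=1e-4,fatol=.05)); print(np.round(r.x,4),r.fun)
# dots, slot on the lid plane
def onlid(s,uv,c,yaw,h):
    n=frame([0,0,yaw])[:,2]; e,d=ray(s,uv); p0=np.array([c[0],c[1],.212])+n*h
    p=e+d*((p0-e)@n)/(d@n); return (frame([0,0,yaw]).T@(p-[c[0],c[1],.212]))*1000
v=r.x
for nm,sl,uv in(('redS',S,(430+309/7-.5,230+146/7-.5)),('whiteS',S,(430+370/7-.5,230+284/7-.5)),('redT',T,(170+181/9-.5,150+289/9-.5)),('whiteT',T,(170+155/9-.5,150+163/9-.5))):
    for yaw in(r.x[2],): print(nm,np.round(onlid(sl,uv,v,yaw,.004),1), np.round(tri(S,(430+309/7-.5,230+146/7-.5),T,(170+181/9-.5,150+289/9-.5))[0],4))
    
E
python3 lock.py
```

```text
[   9   11   39   38 1149]
[ 10  13  38  26 736]
[ 0.5501105  -0.26741898  0.212     ] (array([ 0.54980393, -0.26755234,  0.20870865]), np.float64(0.0013952350247132617))
[ 0.5506 -0.2664 -1.7217] 93.53125
[ 0.5506 -0.2665 -3.684 ] 93.34375
[ 0.5507 -0.2664 -3.2187] 93.8125
[ 0.5506 -0.2664 -2.4849] 93.5
redS [32.3 -1.6  4. ] [ 0.5772 -0.2693  0.2293]
whiteS [ -2.3 -33.2   4. ] [ 0.5772 -0.2693  0.2293]
redT [33.9  0.1  4. ] [ 0.5772 -0.2693  0.2293]
whiteT [ -1.5 -32.7   4. ] [ 0.5772 -0.2693  0.2293]
```

```bash
cat > ov.py <<'E'
from h import *
S=snapshot('scene');T=snapshot('side')
outs=[]
for s,(x,y,w,h) in((S,(160,180,80,60)),(T,(430,240,80,60))):
    a=cv2.resize(s['image'][y:y+h,x:x+w],None,fx=5,fy=5,interpolation=cv2.INTER_NEAREST)
    for z1,col in((.22,(0,255,0)),):
      P=boxpts((.508,.357),-8,.014,.09,z1-.04,z1)
      q=np.array([proj(s,p) for p in P]); q=((q-[x,y]+.5)*5).astype(int)
      for i in range(8):
        for j in range(i):
            if bin(i^j).count('1')==1: cv2.line(a,tuple(map(int,q[i])),tuple(map(int,q[j])),col,1)
    outs.append(a)
save('ov1.png',np.hstack(outs))
E
python3 ov.py
```

```text
(no output)
```

View pics/ov1.png

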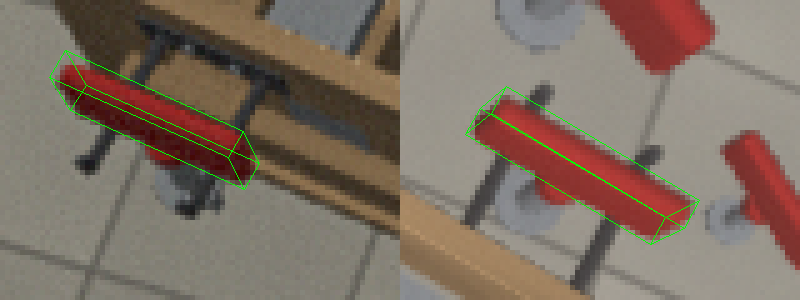

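```bash
sed -i '/^best=None/,$d' fit.py; cat >> fit.py <<'E'
def boxr(v):
    # capsule-ish rounded box: hull of shrunken box + r-spheres approximated
    c=v[:2]; r=.005
    P=boxpts(c,v[2],.014-2*r,v[4]-2*r,v[3]-.04+r,v[3]-r)
    dirs=[np.array([np.cos(a)*np.cos(b),np.sin(a)*np.cos(b),np.sin(b)]) for a in np.arange(0,6.28,.4) for b in(-1.5,-1,-.5,0,.5,1,1.5)]
    return np.array([p+r*d for p in P for d in dirs])
def cost(v): return sum(np.abs(hullmask(s,boxr(v),o,m.shape)-m).sum() for s,o,m in obs)
for fix in (False,True):
 for y0 in(-12,-4):
  i=np.array([[.508,.357,y0,.22,.09]]*6);i[1,0]+=.008;i[2,1]+=.008;i[3,2]+=6;i[4,3]-=.01;i[5,4]-=.008
  if fix:
    f=lambda u:cost(np.r_[u,.22,.09]); r=minimize(f,i[0,:3],method='Nelder-Mead',options=dict(initial_simplex=i[:4,:3],xatol=1e-4,fatol=.05))
  else: r=minimize(cost,i[0],method='Nelder-Mead',options=dict(initial_simplex=i,xatol=1e-4,fatol=.05))
  print(fix,np.round(r.x,4),r.fun)
E
python3 fit.py
```

```text
[  7   8  38  23 369]
[ 10  10  43  27 462]
tri [0.50731247 0.35867343 0.19839823] 7.312884594260874e-05
False [ 0.5086  0.3574 -7.289   0.2164  0.086 ] 101.234375
False [ 0.5085  0.3576 -7.1173  0.2164  0.0863] 102.59375
True [ 0.5083  0.3572 -7.255 ] 144.84375
True [ 0.5085  0.357  -7.1751] 145.25
```

The fit gives the key at about (0.5085, 0.357), yaw −7.2°, handle centre z ≈ 0.20. The lock is at about (0.5506, −0.2664). I'll raise and turn the tool first.

```bash
python3 -m pendant '[[[0,-0.9,0,0,6.8,0,0.45],[0,-0.9,0,0,6.8,0,0.45],[0,-0.9,0,0,6.8,0,0.45],[0,-0.9,0,0,6.8,0,0.45],[0,-0.9,0,0,6.8,0,0.45],[0,-0.9,0,0,6.8,0,0.45],[0,-0.9,0,0,6.8,0,0.45],[0,-0.9,0,0,6.8,0,0.45],[0,-0.9,0,0,6.8,0,0.45],[0,-0.9,0,0,6.8,0,0.45],[0,-0.9,0,0,6.8,0,0.45],[0,-0.9,0,0,6.7,0,0.45]]]'; python3 -c "
from h import *
print(ctrl.get_obs()['joint_pos'])"
```

```text
clock: 2.25
tool_pos: [0.1825, 0.6498, 0.3007]
orientation: [-90.0, -0.0, 82.5]
force: [0.4, -0.8, -0.0]
opening: 0.0392
[ 9.08186830e+01  1.81176169e+01  1.09945341e+01 -2.12089326e-04
 -8.28738653e+01 -9.83445335e+01]
```

```bash
cat >> h.py <<'E'
def pose():
    o=ctrl.get_obs(); return o['tool_pos'],R.from_euler('xyz',o['orientation'],degrees=True)
def togo(P,Rt):
    p,r=pose(); print('shift cm',np.round(r.inv().apply(np.asarray(P)-p)*100,2),'rotvec',np.round((r.inv()*Rt).as_rotvec(degrees=True),2))
KEY=np.array([.5085,.3573]); 
def down(psi): return R.from_euler('xyz',[-90,0,psi],degrees=True)
E
python3 -c "
from h import *
togo([.5085,.3573,.30],down(82.8))"
```

```text
shift cm [-24.73   0.07 -36.15] rotvec [-0.   -0.33  0.  ]
```

```bash
python3 -m pendant '[[[-2.25,0,-3.29,0,0,0,0.45],[-2.25,0,-3.29,0,0,0,0.45],[-2.25,0,-3.29,0,0,0,0.45],[-2.25,0,-3.29,0,0,0,0.45],[-2.25,0,-3.29,0,0,0,0.45],[-2.25,0,-3.29,0,0,0,0.45],[-2.25,0,-3.29,0,0,0,0.45],[-2.25,0,-3.29,0,0,0,0.45],[-2.25,0,-3.29,0,0,0,0.45],[-2.25,0,-3.29,0,0,0,0.45],[-2.23,0,-3.25,0,-0.3,0,0.45],[0,0,0,0,0,0,0.45]]]'; python3 - <<'E'
from h import *
togo([.5085,.3573,.30],down(82.8)); print(ctrl.get_obs()['joint_pos'])
p,r=pose(); W=snapshot('wrist'); save('w1.png',W['image']); 
M=W['mount']; K=W['camera_matrix']
def wp(P):
    q=np.linalg.inv(M)@np.r_[r.inv().apply(np.asarray(P)-p),1]; q=q[:3]; th=np.arctan2(np.hypot(q[0],q[1]),q[2]); u=q[:2]/np.hypot(q[0],q[1])*th*K[0,0]; return u+K[:2,2]
im=W['image'].copy()
for P in boxpts(KEY,-7.2,.014,.09,.18,.22): cv2.circle(im,tuple(np.round(wp(P)).astype(int).tolist()),2,(0,255,0),-1)
save('w1o.png',im)
E
```

```text
clock: 3.25
tool_pos: [0.5141, 0.3548, 0.3002]
orientation: [-90.0, 0.1, 82.9]
force: [-1.3, 0.8, -0.8]
opening: 0.0392
shift cm [0.18 0.02 0.59] rotvec [ 0.04  0.07 -0.07]
[ 5.25398749e+01  1.31288423e+01  4.14292421e+00  7.10198982e-02
 -8.10563007e+01 -5.96843550e+01]
```

View pics/w1o.png

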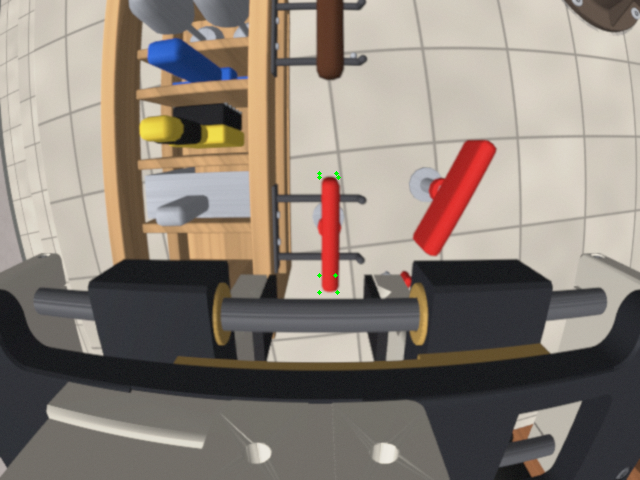

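Predicted box corners match the handle in the wrist view (red bar at (329,235)). I'll centre and descend.

```bash
python3 -m pendant '[[[0.18,0,0.59,0,0,0,0.45],[0,2,0,0,0,0,0.45],[0,2,0,0,0,0,0.45],[0,2,0,0,0,0,0.45],[0,2,0,0,0,0,0.45],[0,2,0,0,0,0,0.45],[0,1.6,0,0,0,0,0.45],[0,0,0,0,0,0,0.45],[0,0,0,0,0,0,0.45]]]'; python3 - <<'E'
from h import *
togo([.5085,.3573,.184],down(82.8))
W=snapshot('wrist'); save('w2.png',W['image']); s=snapshot('side');save('s2.png',cv2.resize(s['image'][190:330,330:530],None,fx=4,fy=4))
E
```

```text
clock: 4.05
tool_pos: [0.5034, 0.3625, 0.1841]
orientation: [-90.0, 0.1, 83.2]
force: [0.4, -0.3, 0.6]
opening: 0.0396
shift cm [-0.46  0.01 -0.57] rotvec [-0.03  0.42 -0.07]
```

View pics/w2.png

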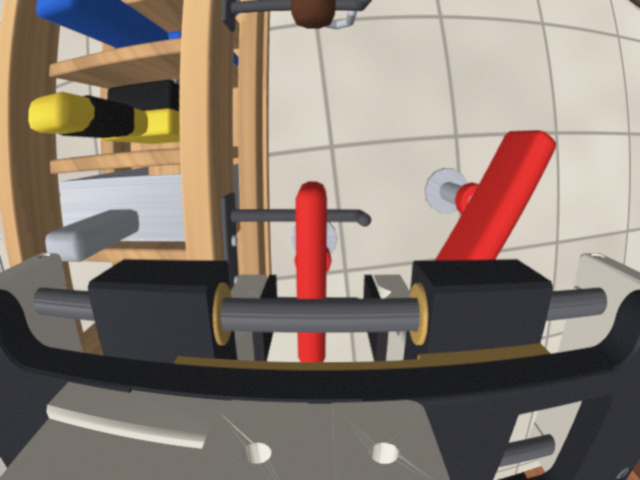

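View pics/s2.png

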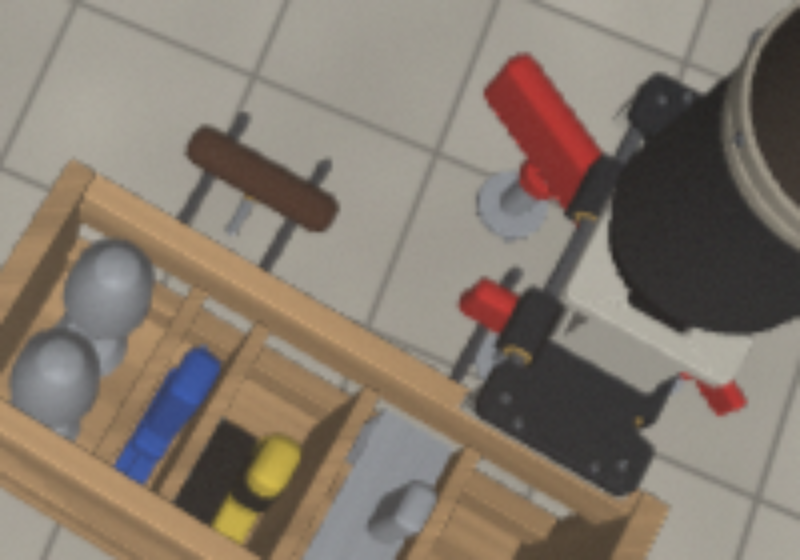

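```bash
python3 -m pendant '[[[-0.46,0,-0.57,0,0.4,0,0.45],[0,0,0,0,0,0,0.45],[0,0,0,0,0,0,0.45]]]'; python3 - <<'E'
from h import *
togo([.5085,.3573,.184],down(82.8))
W=snapshot('wrist'); save('w3.png',W['image'])
E
```

```text
clock: 4.4
tool_pos: [0.5102, 0.3564, 0.1851]
orientation: [-90.0, -0.1, 82.7]
force: [0.3, 0.4, -0.3]
opening: 0.0393
shift cm [0.06 0.11 0.18] rotvec [ 0.04 -0.12  0.06]
```

View pics/w3.png

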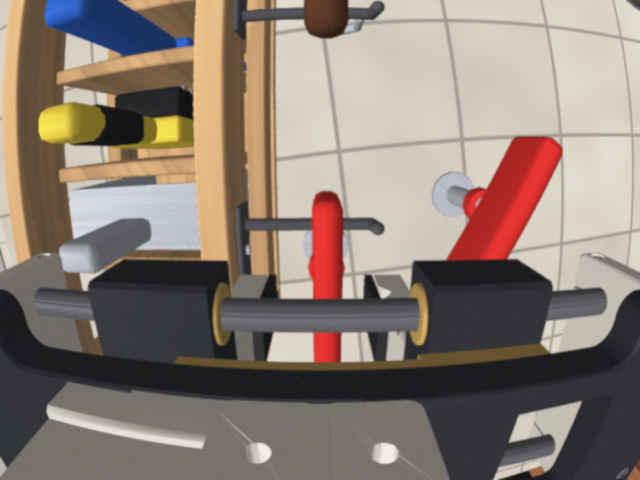

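```bash
python3 -m pendant '[[[0.05,0,0.25,0,0,0,0.45],[0,0,0,0,0,0,0.3],[0,0,0,0,0,0,0],[0,0,0,0,0,0,0],[0,0,0,0,0,0,0],[0,0,0,0,0,0,0],[0,0,0,0,0,0,0],[0,0,0,0,0,0,0]]]'; python3 - <<'E'
from h import *
togo([.5085,.3573,.184],down(82.8))
W=snapshot('wrist'); save('w4.png',W['image'])
E
```

```text
clock: 5.12
tool_pos: [0.5072, 0.3573, 0.1843]
orientation: [-90.0, 0.0, 82.7]
force: [-0.7, 0.2, 0.0]
opening: 0.0123
shift cm [ 0.01  0.03 -0.13] rotvec [-0.01 -0.08 -0.  ]
```

View pics/w4.png

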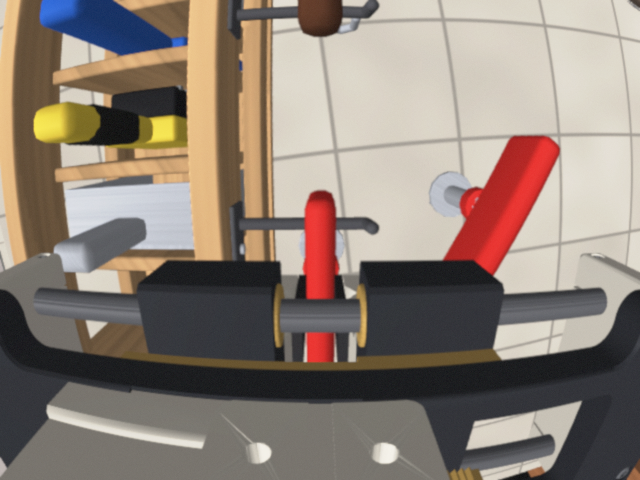

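```bash
python3 -m pendant '[[[0,-0.5,0,0,0,0,0],[0,-1,0,0,0,0,0],[0,-1.5,0,0,0,0,0],[0,-2,0,0,0,0,0],[0,-2,0,0,0,0,0],[0,-2,0,0,0,0,0],[0,-2,0,0,0,0,0],[0,-2,0,0,0,0,0],[0,-2,0,0,0,0,0],[0,-2,0,0,0,0,0],[0,-0.5,0,0,0,0,0],[0,0,0,0,0,0,0]]]'; python3 - <<'E'
from h import *
p,r=pose();print(p)
S=snapshot('scene');T=snapshot('side')
save('a5.png',np.hstack([cv2.resize(S['image'][150:290,130:260],(390,420)),cv2.resize(T['image'][180:320,370:500],(390,420))]))
W=snapshot('wrist'); save('w5.png',W['image'])
# lock targets
yaw=-2.5
F=R.from_euler('z',yaw,degrees=True)*R.from_euler('y',-30,degrees=True)
n=F.as_matrix()[:,2]; L=np.array([.5506,-.2664,.212]); print('n',n)
E
```

```text
clock: 6.17
tool_pos: [0.5078, 0.3577, 0.3613]
orientation: [-90.1, -0.2, 82.7]
force: [-0.8, -0.2, -2.5]
opening: 0.0123
[0.50776019 0.35765873 0.36134163]
n [-0.49952411  0.02180969  0.8660254 ]
```

View pics/a5.png

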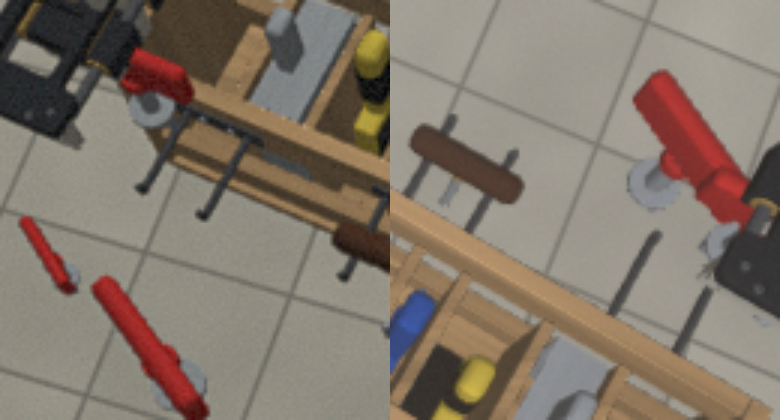

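View pics/w5.png

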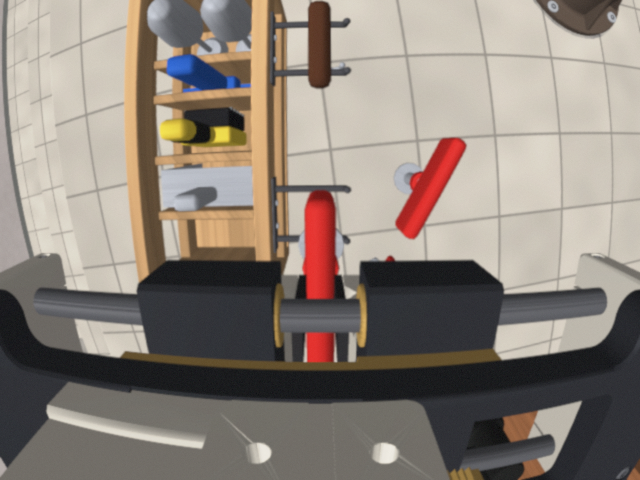

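```bash
cat > th.py <<'E'
from h import *
S=snapshot('scene');T=snapshot('side')
def F(yaw): return (R.from_euler('z',yaw,degrees=True)*R.from_euler('y',-30,degrees=True)).as_matrix()
L=np.array([.5506,-.2664,.212])
def lid(s,uv,yaw,h=0):
    f=F(yaw);n=f[:,2];e,d=ray(s,uv);p=e+d*((L+n*h-e)@n)/(d@n);return f.T@(p-L)*1000
c3=lambda x,y:(430+x/7-.5,230+y/7-.5); c4=lambda x,y:(170+x/9-.5,150+y/9-.5)
yaw=-2.5
for nm,s,a,b in(('Sleft',S,c3(220,270),c3(275,185)),('Sright',S,c3(265,298),c3(313,210)),('T',T,c4(325,222),c4(235,275)),('T2',T,c4(285,203),c4(200,252))):
    A=lid(s,a,yaw);B=lid(s,b,yaw);d=B-A;print(nm,A.round(1),B.round(1),'theta cw',np.degrees(np.arctan2(-d[1],d[0])).round(1))
# bin yaw from lid back/front corners : edges in the scene
for nm,a,b in(('left edge',(370,273),(424,130)),('right',(537,337),(599,190))):
    A=lid(S,a,0);B=lid(S,b,0);d=B-A;print(nm,A.round(),B.round(),'yaw~',np.degrees(np.arctan2(d[1],d[0])).round(1))
for nm,a,b in(('fr',(370,273),(537,337)),('bk',(424,130),(599,190))):
    A=lid(S,a,0);B=lid(S,b,0);d=B-A;print(nm,np.linalg.norm(d).round(),'yaw~',np.degrees(np.arctan2(d[1],d[0])).round(1)+90)
W=snapshot('wrist');M=np.linalg.inv(W['mount']);K=W['camera_matrix']
def wt(q):
    q=(M@np.r_[q,1])[:3];h=np.hypot(q[0],q[1]);return q[:2]/h*np.arctan2(h,q[2])*K[0,0]+K[:2,2]
for e in(-.003,0,.003): print(e,wt([-.045+e,-.0307,0]),wt([-.040+e,-.0357,0]))
E
python3 th.py
```

```text
Sleft [-13.8  10.   -0. ] [16.8  3.3 -0. ] theta cw 12.3
Sright [-17.7  -5.7   0. ] [ 13.2 -10.1  -0. ] theta cw 8.0
T [-13.4   9.6   0. ] [17.5  4.3  0. ] theta cw 9.6
T2 [-13.3  -2.2   0. ] [15.7 -7.2 -0. ] theta cw 9.7
left edge [-81. 195.   0.] [248. 171.  -0.] yaw~ -4.2
right [-112. -189.   -0.] [ 224. -206.   -0.] yaw~ -2.8
fr 385.0 yaw~ -4.599999999999994
bk 377.0 yaw~ -3.5999999999999943
-0.003 [321.07541925 186.25970171] [321.11436938 199.2308154 ]
0 [321.07384673 193.07600779] [321.11209251 206.1983566 ]
0.003 [321.07201631 199.86063456] [321.10954423 213.12348352]
```

```bash
python3 -m pendant '[[[-2,0,0.05,0,0,0,0],[-3.9,0,0.05,0,0,0,0],[-3.9,0,0.05,0,0,0,0],[-3.9,0,0.05,0,0,0,0],[-3.9,0,0.05,0,0,0,0],[-3.9,0,0.05,0,0,0,0],[-3.9,0,0.05,0,0,0,0],[-3.9,0,0.05,0,0,0,0],[-3.9,0,0.05,0,0,0,0],[-3.9,0,0.05,0,0,0,0],[-3.9,0,0.05,0,0,0,0],[-3.9,0,0.05,0,0,0,0]]]'; python3 -m pendant '[[[-3.9,0,0.05,0,0,0,0],[-3.9,0,0.05,0,0,0,0],[-3.9,0,0.05,0,0,0,0],[-3.9,0,0.05,0,0,0,0],[-2,0,0,0,0,0,0],[0,0,0,0,0,0,0],[0,0,0,0,0,0,0]]]'
cat >> h.py <<'E'
L=np.array([.5506,-.2664,.212]); BY=-4.; TH=8.5; TIP=.0793
def lidF(): return (R.from_euler('z',BY,degrees=True)*R.from_euler('y',-30,degrees=True)).as_matrix()
def target(h,up=0,side=0,th=None,tip=TIP):
    th=np.radians(TH if th is None else th); f=lidF(); s=f@[np.cos(th),-np.sin(th),0]; n=f[:,2]
    Rt=np.c_[-s,-n,np.cross(-s,-n)]
    return L+n*(h+tip)+f[:,0]*up+f[:,1]*side, R.from_matrix(Rt)
E
python3 - <<'E'
from h import *
P,Rt=target(.06,-.07); print(P,Rt.as_euler('xyz',degrees=True)); togo(P,Rt); print(ctrl.get_obs()['joint_pos'])
E
```

```text
clock: 7.47
tool_pos: [0.4433, -0.089, 0.3591]
orientation: [-90.0, -0.0, 82.7]
force: [1.1, 0.2, -2.2]
opening: 0.0121
clock: 8.05
tool_pos: [0.4194, -0.2626, 0.3583]
orientation: [-89.9, -0.0, 82.5]
force: [-0.1, 0.3, -2.5]
opening: 0.0125
[ 0.42064556 -0.2573127   0.29763734] [-94.87767824  29.63730803 166.20883749]
shift cm [ 0.54  6.07 -0.06] rotvec [-25.61 -82.84  20.78]
[-9.26058631e+00 -5.46856932e-01 -4.21310158e+00 -1.15923387e-02
 -8.64309160e+01  1.80732771e+00]
```

```bash
python3 -m pendant '[[[0,0,0,-1.83,-5.92,1.48,0],[0,0,0,-1.83,-5.92,1.48,0],[0,0,0,-1.83,-5.92,1.48,0],[0,0,0,-1.83,-5.92,1.48,0],[0,0,0,-1.83,-5.92,1.48,0],[0,0,0,-1.83,-5.92,1.48,0],[0,0,0,-1.83,-5.92,1.48,0],[0,0,0,-1.83,-5.92,1.48,0],[0,0,0,-1.83,-5.92,1.48,0],[0,0,0,-1.83,-5.92,1.48,0],[0,0,0,-1.83,-5.92,1.48,0],[0,0,0,-1.83,-5.92,1.48,0]]]'; python3 -m pendant '[[[0,0,0,-1.83,-5.92,1.48,0],[0,0,0,-1.83,-5.92,1.48,0],[0,0,0,0,0,0,0],[0,0,0,0,0,0,0]]]'
python3 - <<'E'
from h import *
P,Rt=target(.06,-.07); togo(P,Rt); print(ctrl.get_obs()['joint_pos'])
W=snapshot('wrist'); save('w6.png',W['image'])
E
```

```text
clock: 9.05
tool_pos: [0.4198, -0.2602, 0.359]
orientation: [-97.2, 25.6, 153.9]
force: [0.2, -0.6, -1.9]
opening: 0.0123
clock: 9.38
tool_pos: [0.4195, -0.2616, 0.3593]
orientation: [-95.0, 29.6, 166.1]
force: [-0.3, -0.4, -1.6]
opening: 0.0121
shift cm [3.04 5.38 0.03] rotvec [ 0.1  -0.11 -0.02]
[-13.56378303 -18.94907233 -22.91803276  -5.83298836 -56.49617575
  92.91710265]
```

View pics/w6.png

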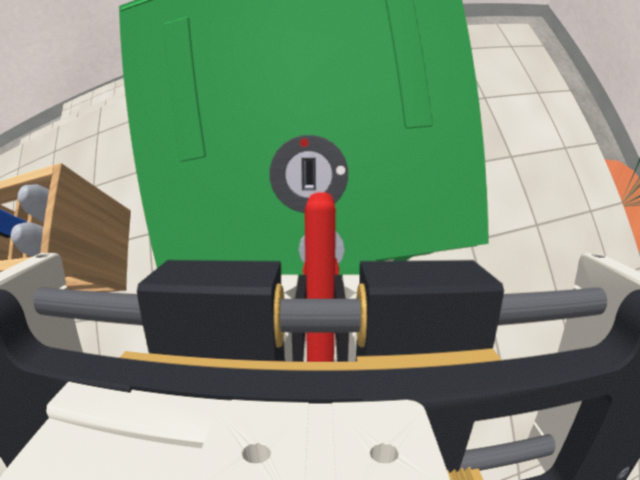

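```bash
cat > rect.py <<'E'
from h import *
import sys
def rectify(W,d,x0,x1,z0,z1,ppm=4):
    # lid plane at tool y=d (mm->m); rows: tool x increasing downward ; cols: tool z
    M=np.linalg.inv(W['mount']);K=W['camera_matrix']
    xs=np.arange(x0,x1,1/ppm)/1e3;zs=np.arange(z0,z1,1/ppm)/1e3
    X,Z=np.meshgrid(xs,zs,indexing='ij'); q=np.stack([X,np.full_like(X,d),Z],-1)@M[:3,:3].T+M[:3,3]
    h=np.hypot(q[...,0],q[...,1]);k=np.arctan2(h,q[...,2])*K[0,0]/h
    return cv2.remap(W['image'],(q[...,0]*k+K[0,2]).astype(np.float32),(q[...,1]*k+K[1,2]).astype(np.float32),cv2.INTER_CUBIC)
def look(tag,win=55):
    p,r=pose(); W=snapshot('wrist'); l=r.inv().apply(L-p); print('lock by model, tool mm',(l*1e3).round(1))
    f=lidF(); n=r.inv().apply(f[:,2]); print('lid normal in tool',n.round(4))
    im=rectify(W,l[1]-.004,l[0]*1e3-win,l[0]*1e3+win,l[2]*1e3-win,l[2]*1e3+win,5); save(tag+'.png',im)
    return W,l,im
if __name__=='__main__':
    W,l,im=look(sys.argv[1])
    i=im.astype(int); m=(~((i[...,1]>1.5*i[...,0])&(i[...,1]>1.4*i[...,2]))).astype(np.uint8)
    n,lab,st,_=cv2.connectedComponentsWithStats(m); c=lab[275,275] 
    cs,_=cv2.findContours((lab==c).astype(np.uint8),0,1); cs=max(cs,key=cv2.contourArea)
    print('ellipse',cv2.fitEllipse(cs), 'centre off mm (x,z):',(np.array(cv2.fitEllipse(cs)[0][::-1])-275)/5)
E
python3 rect.py r6
```

```text
lock by model, tool mm [-38.6 193.   -9.9]
lid normal in tool [ 1.0e-04 -1.0e+00 -1.5e-03]
ellipse ((267.2854919433594, 302.4300537109375), (387.3266906738281, 484.33251953125), 161.69801330566406) centre off mm (x,z): [ 5.48601074 -1.54290161]
```

View pics/r6.png

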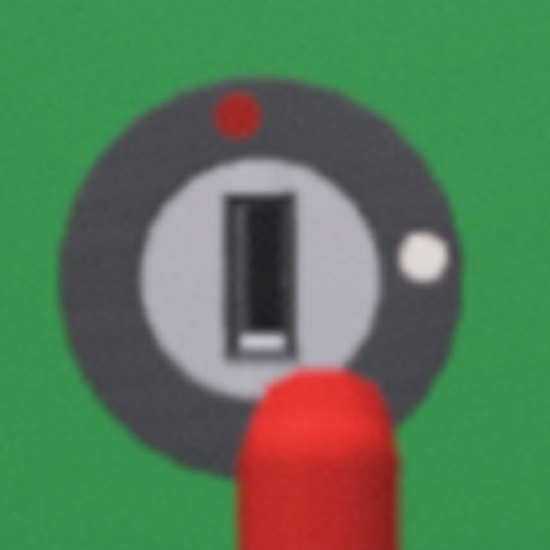

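The lock is clear in the rectified view. The face is 48 mm as specified, the slot centre is at (261,276), and its sides run vertically, so the key is already aligned with it. The lock centre is about 2.8 mm to −z of the model. I'll check the key's own pose in the wrist view too (disc at (321,245)).

```bash
cat > keyov.py <<'E'
from h import *
import sys
def wpix(W,q):
    M=np.linalg.inv(W['mount']);K=W['camera_matrix']
    q=np.atleast_2d(q)@M[:3,:3].T+M[:3,3];h=np.hypot(q[:,0],q[:,1]);return q[:,:2]*(np.arctan2(h,q[:,2])/h)[:,None]*K[0,0]+K[:2,2]
if __name__=='__main__':
    W=snapshot('wrist');im=W['image'];a=cv2.resize(im[170:300,260:380],None,fx=5,fy=5,interpolation=cv2.INTER_CUBIC)
    t=np.linspace(0,2*np.pi,80)
    for yy,rad,col in((TIP-.025,.016,(0,255,0)),(TIP-.020,.016,(0,255,255))):
        q=np.c_[rad*np.cos(t),np.full(80,yy),rad*np.sin(t)]
        cv2.polylines(a,[((wpix(W,q)-[260,170]+.5)*5).astype(np.int32)],True,col,1)
    y0=TIP-.095
    for yy in(y0-.02,y0+.02):
        q=np.array([[sx*.045,yy,sz*.007] for sx,sz in((-1,-1),(-1,1),(1,1),(1,-1))])
        cv2.polylines(a,[((wpix(W,q)-[260,170]+.5)*5).astype(np.int32)],True,(255,255,0),1)
    save(sys.argv[1]+'.png',a)
E
python3 keyov.py k6
```

```text
(no output)
```

View pics/k6.png

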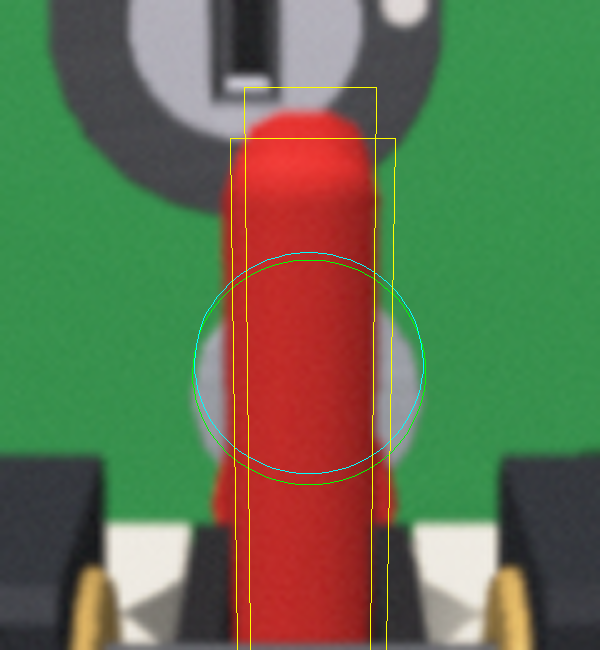

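```bash
python3 -m pendant '[[[-2,1,-0.6,0,0,0,0],[-1.95,1,-0.65,0,0,0,0],[0,1.5,0,0,0,0,0],[0,1.5,0,0,0,0,0],[0,1.5,0,0,0,0,0],[0,1.5,0,0,0,0,0],[0,0,0,0,0,0,0],[0,0,0,0,0,0,0],[0,0,0,0,0,0,0]]]'
python3 rect.py r7; python3 - <<'E'
from h import *
W=snapshot('wrist');save('w7.png',cv2.resize(W['image'][130:290,220:420],None,fx=4,fy=4,interpolation=2))
S=snapshot('scene');T=snapshot('side')
save('a7.png',np.hstack([cv2.resize(S['image'][220:320,420:520],(400,400)),cv2.resize(T['image'][120:220,140:240],(400,400))]))
P,Rt=target(0);togo(P,Rt)
E
```

```text
clock: 10.28
tool_pos: [0.4961, -0.2599, 0.3113]
orientation: [-94.9, 29.7, 166.4]
force: [0.9, 0.5, -2.4]
opening: 0.0123
lock by model, tool mm [  1.9 113.4   3.2]
lid normal in tool [-0.001  -1.     -0.0021]
ellipse ((265.24493408203125, 345.6083679199219), (504.1247863769531, 533.5619506835938), 114.12122344970703) centre off mm (x,z): [14.12167358 -1.95101318]
shift cm [0.19 3.45 0.28] rotvec [ 0.13  0.16 -0.13]
```

View pics/w7.png

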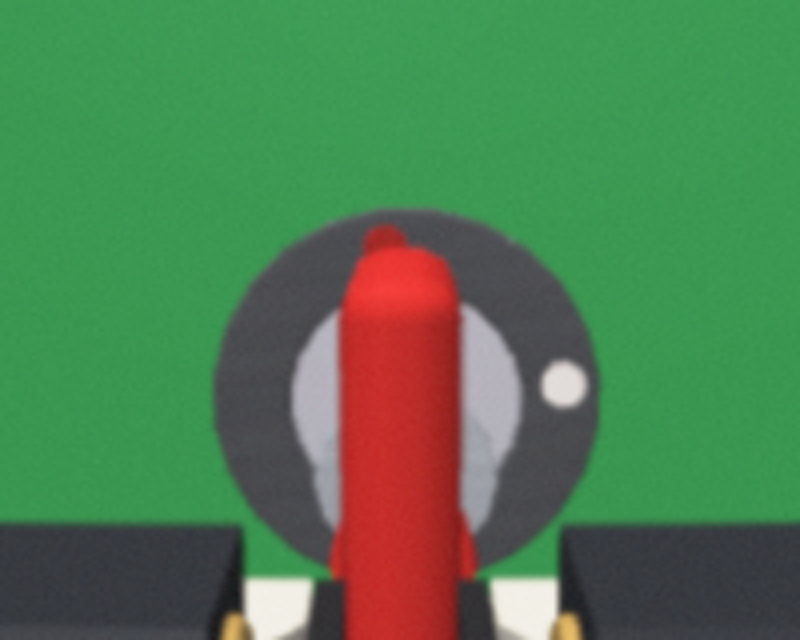

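View pics/a7.png

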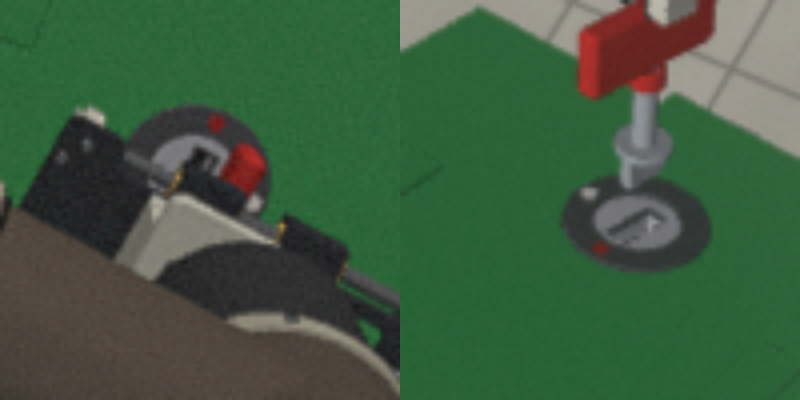

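View pics/r7.png

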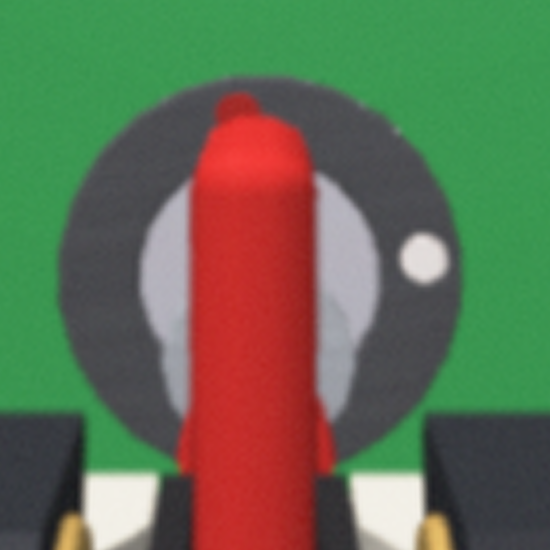

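```bash
cat > ov7.py <<'E'
from keyov import *
W=snapshot('wrist');im=W['image'];B=6;x0,y0=270,200
base=cv2.resize(im[y0:y0+90,x0:x0+105],None,fx=B,fy=B,interpolation=cv2.INTER_CUBIC)
t=np.linspace(0,2*np.pi,120); a=base
for e,col in((0,(0,255,0)),(.002,(255,0,255))):
  for yy in(TIP-.025,TIP-.020):
    q=np.c_[.016*np.cos(t)+e,np.full(120,yy),.016*np.sin(t)]
    cv2.polylines(a,[((wpix(W,q)-[x0,y0]+.5)*B).astype(np.int32)],True,col,1)
T=snapshot('side')
p,r=pose()
b=cv2.resize(T['image'][125:190,180:230],None,fx=9,fy=9,interpolation=cv2.INTER_CUBIC)
def dr(pts,col):
    pts=[proj(T,p+r.apply(q)) for q in pts]; cv2.polylines(b,[((np.array(pts)-[180,125]+.5)*9).astype(np.int32)],True,col,1)
dr([[sx*.013,TIP,sz*.0035] for sx,sz in((-1,-1),(-1,1),(1,1),(1,-1))],(0,255,0))
dr(np.c_[.016*np.cos(t),np.full(120,TIP-.02),.016*np.sin(t)],(0,255,0))
save('ov7.png',a);save('ov7b.png',b)
E
python3 ov7.py
```

```text
(no output)
```

View pics/ov7.png

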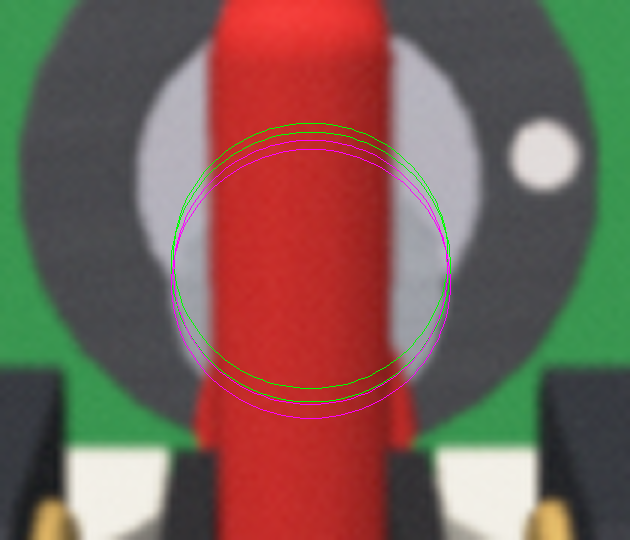

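View pics/ov7b.png

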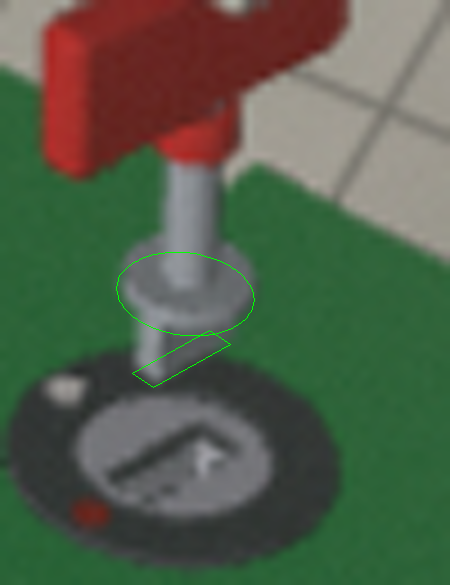

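```bash
python3 -m pendant '[[[0.05,1,0.03,0,0,0,0],[0,1,0,0,0,0,0],[0,0.8,0,0,0,0,0],[0,0,0,0,0,0,0],[0,0,0,0,0,0,0]]]'
python3 - <<'E'
from h import *
P,Rt=target(0);togo(P,Rt); p,r=pose()
T=snapshot('side');S=snapshot('scene');W=snapshot('wrist')
b=cv2.resize(T['image'][135:190,175:225],None,fx=8,fy=8,interpolation=cv2.INTER_CUBIC)
w=cv2.resize(W['image'][150:260,260:380],None,fx=4,fy=4,interpolation=cv2.INTER_CUBIC)
save('s8.png',b);save('w8.png',w)
E
```

```text
clock: 11.0
tool_pos: [0.5092, -0.2611, 0.2846]
orientation: [-94.9, 29.6, 166.4]
force: [0.1, 0.4, -1.6]
opening: 0.0123
shift cm [-0.02  0.44  0.24] rotvec [0.13 0.16 0.09]
```

View pics/s8.png

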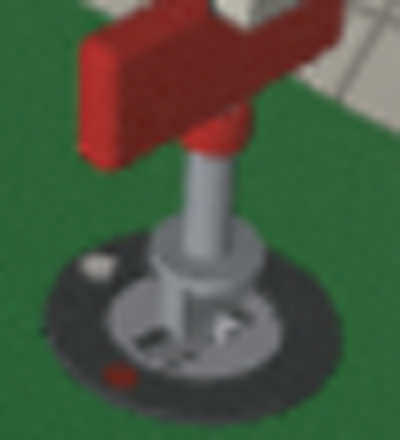

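View pics/w8.png

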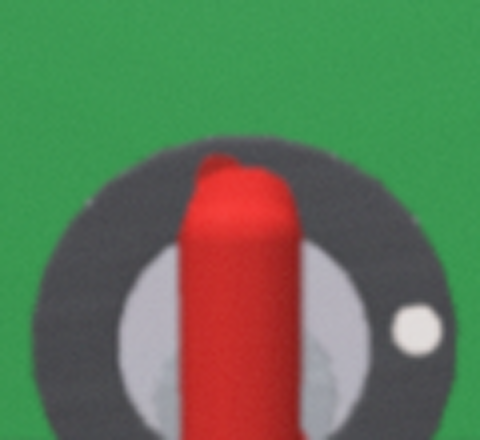

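```bash
cat > ov8.py <<'E'
from keyov import *
T=snapshot('side');p,r=pose()
B=14;X0,Y0=185,150
a=cv2.resize(T['image'][150:190,185:225],None,fx=B,fy=B,interpolation=cv2.INTER_CUBIC);b=a.copy()
def dr(im,pts,col):
    pts=[proj(T,p+r.apply(q)) for q in pts]; cv2.polylines(im,[((np.array(pts)-[X0,Y0]+.5)*B).astype(np.int32)],True,col,1)
rect=lambda y,l,w,dx=0,dz=0:[[sx*l/2+dx,y,sz*w/2+dz] for sx,sz in((-1,-1),(-1,1),(1,1),(1,-1))]
dr(b,rect(TIP,.026,.007),(0,255,0)); dr(b,rect(TIP+.0044,.0345,.015),(255,255,0)); dr(b,rect(TIP+.0044,.0285,.009),(255,0,255))
save('ov8.png',np.hstack([a,b])[:, :])
E
python3 ov8.py; python3 -c "
import cv2;i=cv2.imread('pics/ov8.png');print(i.shape);cv2.imwrite('pics/ov8s.png',cv2.resize(i,(800,400)))"
```

```text
(560, 1120, 3)
```

View pics/ov8s.png

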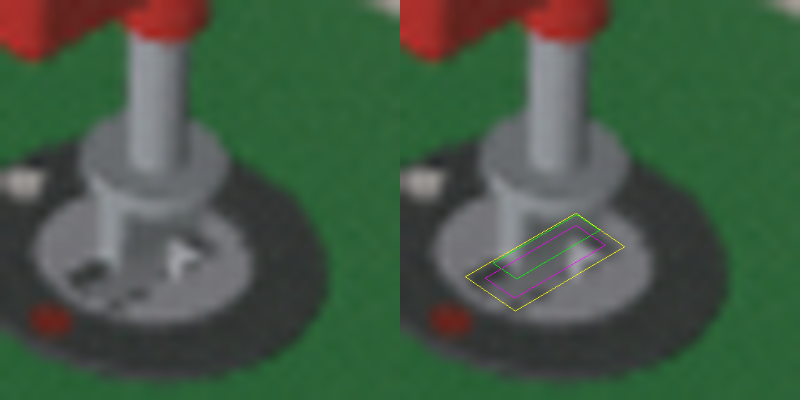

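The overlay of the predicted slot agrees with the visible slot corners to about 1 mm, so I'll insert.

```bash
python3 -m pendant '[[[0,0.3,0,0,0,0,0],[0,0.3,0,0,0,0,0],[0,0.3,0,0,0,0,0],[0,0,0,0,0,0,0],[0,0,0,0,0,0,0]]]'
python3 - <<'E'
from h import *
P,Rt=target(0);togo(P,Rt);o=ctrl.get_obs();print(Rt.inv().apply(o['force']),o['moment'])
E
```

```text
clock: 11.62
tool_pos: [0.5138, -0.2615, 0.2779]
orientation: [-94.9, 29.7, 166.4]
force: [0.2, 0.3, -2.1]
opening: 0.0121
shift cm [ 0.06 -0.37  0.25] rotvec [ 0.13  0.17 -0.02]
[ 0.91726355  1.8641839  -0.22070751] [ 0.11582219  2.01645135 -0.03845191]
```

```bash
python3 -m pendant '[[[0,0.2,0,0,0,0,0],[0,0.2,0,0,0,0,0],[0,0,0,0,0,0,0],[0,0,0,0,0,0,0]]]'
python3 ov8.py; python3 - <<'E'
from h import *
P,Rt=target(0);togo(P,Rt);o=ctrl.get_obs();print(Rt.inv().apply(o['force']),Rt.inv().apply(o['moment']))
i=cv2.imread('pics/ov8.png');cv2.imwrite('pics/ov9s.png',cv2.resize(i,(800,400)))
E
```

```text
clock: 11.95
tool_pos: [0.5158, -0.2616, 0.2745]
orientation: [-94.9, 29.7, 166.4]
force: [1.1, -0.4, -1.7]
opening: 0.0121
shift cm [ 0.07 -0.75  0.25] rotvec [ 0.13  0.17 -0.04]
[0.02082568 2.7791609  0.07159597] [ 0.33914656  0.02272147 -1.98566355]
```

View pics/ov9s.png

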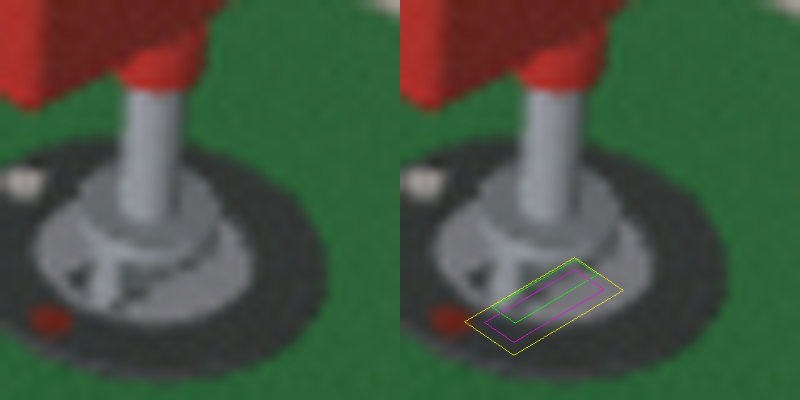

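```bash
python3 -m pendant '[[[0,0.25,0,0,0,0,0],[0,0.25,0,0,0,0,0],[0,0.25,0,0,0,0,0],[0,0,0,0,0,0,0],[0,0,0,0,0,0,0]]]'
python3 ov8.py; python3 - <<'E'
from h import *
P,Rt=target(0);togo(P,Rt);o=ctrl.get_obs();print(Rt.inv().apply(o['force']),Rt.inv().apply(o['moment']))
i=cv2.imread('pics/ov8.png');cv2.imwrite('pics/ov10s.png',cv2.resize(i,(800,400)))
E
```

```text
clock: 12.42
tool_pos: [0.5196, -0.2618, 0.2679]
orientation: [-94.9, 29.7, 166.4]
force: [0.5, -0.8, -1.9]
opening: 0.0121
shift cm [ 0.07 -1.51  0.25] rotvec [ 0.13  0.18 -0.03]
[0.95821968 2.4882912  0.05269058] [ 0.36281611 -0.00937538 -1.9427645 ]
```

View pics/ov10s.png

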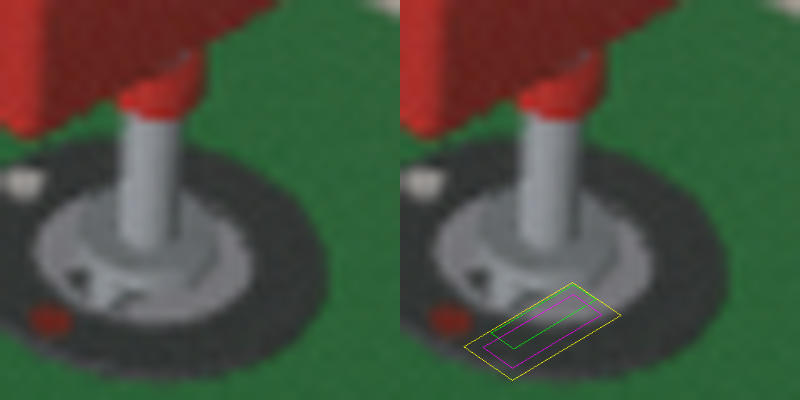

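The blade is in the slot and the disc is nearing the face. About 5 mm remains.

```bash
python3 -m pendant '[[[0,0.2,0,0,0,0,0],[0,0.15,0,0,0,0,0],[0,0.1,0,0,0,0,0],[0,0,0,0,0,0,0],[0,0,0,0,0,0,0]]]'; python3 -m pendant '[[[0,0.1,0,0,0,0,0],[0,0,0,0,0,0,0]]]'; python3 -m pendant '[[[0,0.1,0,0,0,0,0],[0,0,0,0,0,0,0]]]'
python3 ov8.py; python3 - <<'E'
from h import *
P,Rt=target(0);togo(P,Rt);o=ctrl.get_obs();print(Rt.inv().apply(o['force']),Rt.inv().apply(o['moment']))
i=cv2.imread('pics/ov8.png');cv2.imwrite('pics/ov11s.png',cv2.resize(i,(800,400)))
E
```

```text
clock: 12.88
tool_pos: [0.5219, -0.2621, 0.2648]
orientation: [-94.9, 29.7, 166.4]
force: [-2.6, 0.3, 1.7]
opening: 0.0123
clock: 13.05
tool_pos: [0.5225, -0.2624, 0.2649]
orientation: [-94.9, 29.8, 166.4]
force: [-7.8, 1.0, 7.9]
opening: 0.0123
clock: 13.22
tool_pos: [0.523, -0.2627, 0.265]
orientation: [-94.8, 29.9, 166.4]
force: [-11.8, 3.1, 13.4]
opening: 0.0126
shift cm [ 0.2  -1.95  0.21] rotvec [ 0.09  0.22 -0.2 ]
[  4.62043286 -17.17277463  -1.30867713] [-0.32768143  0.04548892 -3.21117469]
```

View pics/ov11s.png

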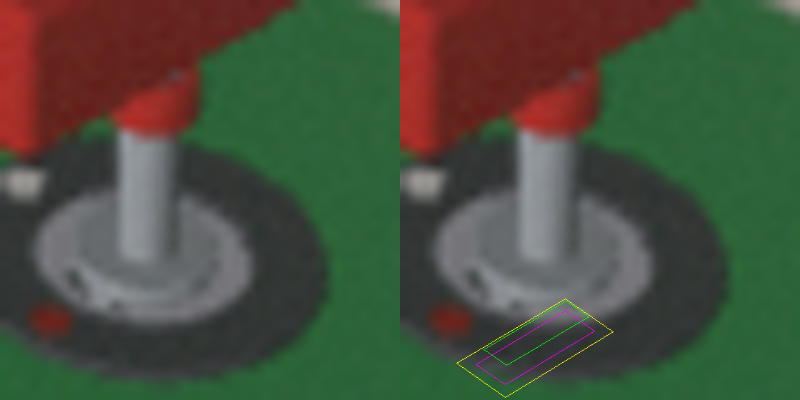

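Contact came at a modelled depth of 19.5 mm with the disc down on the face, so the key is home. I'll ease the side load and turn clockwise.

```bash
python3 -m pendant '[[[0.05,-0.05,0,0,0,0,0],[0,0,0,0,4,0,0],[0,0,0,0,4,0,0],[0,0,0,0,4,0,0],[0,0,0,0,4,0,0],[0,0,0,0,4,0,0],[0,0,0,0,0,0,0]]]'
cat > st.py <<'E'
from h import *
P,Rt=target(-.02);togo(P,Rt);o=ctrl.get_obs();p,r=pose();print('f tool',r.inv().apply(o['force']).round(1),'m',r.inv().apply(o['moment']).round(2),o['opening'],o['joint_pos'].round(1))
f=lidF(); tx=f.T@r.apply([-1,0,0]); print('handle theta cw',np.degrees(np.arctan2(-tx[1],tx[0])).round(1), 'tool y in lid',(f.T@r.apply([0,1,0])).round(3))
W=snapshot('wrist');save('wst.png',cv2.resize(W['image'][150:290,240:400],None,fx=4,fy=4,interpolation=2))
E
python3 st.py
```

```text
clock: 13.85
tool_pos: [0.5227, -0.2626, 0.265]
orientation: [-105.6, 26.2, 143.8]
force: [-7.4, 1.3, 8.8]
opening: 0.0122
shift cm [0.1  0.06 0.26] rotvec [  0.12 -20.02  -0.2 ]
f tool [  2.1 -11.4   0.3] m [ 1.01 -0.1  -2.24] 0.012226254903249408 [ -9.8  -7.3 -27.5  -4.6 -39.8  70.1]
handle theta cw 28.5 tool y in lid [ 0.004  0.001 -1.   ]
```

View pics/wst.png

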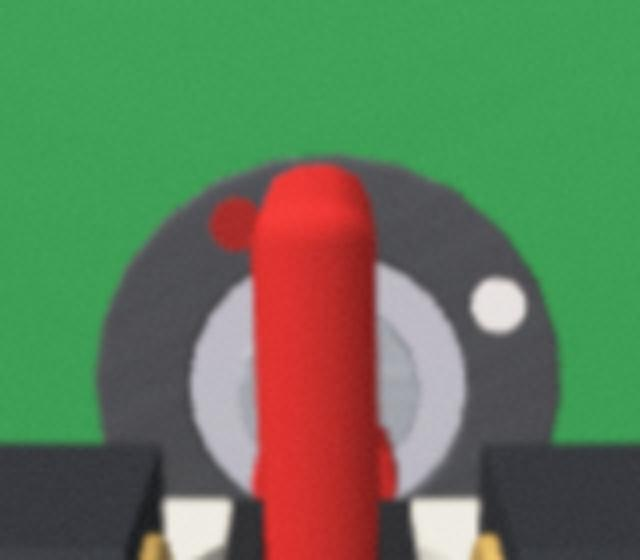

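```bash
python3 -m pendant '[[[0,0,0,0,5,0,0],[0,0,0,0,5,0,0],[0,0,0,0,5,0,0],[0,0,0,0,5,0,0],[0,0,0,0,5,0,0],[0,0,0,0,5,0,0],[0,0,0,0,0,0,0]]]';python3 st.py;  python3 -m pendant '[[[0,0,0,0,5,0,0],[0,0,0,0,5,0,0],[0,0,0,0,5,0,0],[0,0,0,0,5,0,0],[0,0,0,0,5,0,0],[0,0,0,0,0,0,0],[0,0,0,0,0,0,0]]]'; python3 st.py
```

```text
clock: 14.48
tool_pos: [0.5223, -0.2628, 0.2647]
orientation: [-116.4, 15.2, 113.8]
force: [-8.2, -0.6, 9.7]
opening: 0.0127
shift cm [-0.05  0.06  0.23] rotvec [  0.14 -50.08  -0.14]
f tool [  0.2 -12.4   2.4] m [ 2.53 -0.07 -1.22] 0.012733556013036445 [ -9.8  -7.3 -27.5  -4.6 -39.9  40. ]
handle theta cw 58.6 tool y in lid [ 0.003  0.001 -1.   ]
clock: 15.12
tool_pos: [0.522, -0.2628, 0.2645]
orientation: [-120.0, 3.3, 91.8]
force: [-10.5, -0.2, 9.2]
opening: 0.0122
shift cm [-0.14  0.06  0.15] rotvec [  0.15 -74.82  -0.09]
f tool [ -0.4 -13.2   4.5] m [ 3.02  0.02 -0.15] 0.012230062238177351 [ -9.8  -7.3 -27.5  -4.6 -39.9  15.3]
handle theta cw 83.3 tool y in lid [ 0.003  0.001 -1.   ]
```

View pics/wst.png

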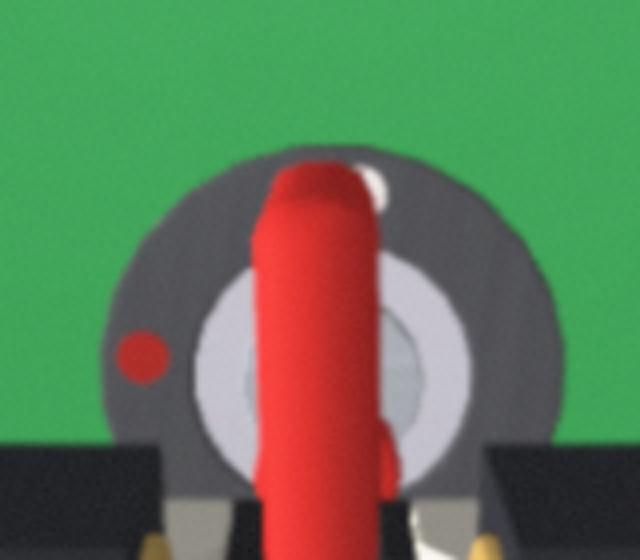

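```bash
python3 -m pendant '[[[0,0,0.05,0,4,0,0],[0,0,0,0,3,0,0],[0,0,0,0,0,0,0]]]';python3 st.py;  python3 -m pendant '[[[0,0,0,0,3,0,0],[0,0,0,0,0,0,0],[0,0,0,0,0,0,0]]]'; python3 st.py
```

```text
clock: 15.42
tool_pos: [0.5216, -0.2628, 0.2644]
orientation: [-120.2, -0.3, 85.6]
force: [-9.5, -0.6, 9.0]
opening: 0.0123
shift cm [-0.16  0.06  0.09] rotvec [  0.17 -81.97  -0.09]
f tool [ -1.3 -12.5   3.6] m [2.92 0.03 0.15] 0.012334466791007852 [ -9.8  -7.4 -27.5  -4.6 -39.9   8.1]
handle theta cw 90.5 tool y in lid [ 0.003  0.001 -1.   ]
clock: 15.72
tool_pos: [0.5216, -0.2628, 0.2643]
orientation: [-120.1, -1.7, 83.2]
force: [-9.7, -0.5, 10.1]
opening: 0.0121
shift cm [-0.16  0.06  0.08] rotvec [ 1.70e-01 -8.48e+01 -8.00e-02]
f tool [ -1.3 -13.5   3.2] m [ 3.03 -0.01  0.36] 0.012076434887434432 [ -9.8  -7.4 -27.6  -4.6 -39.9   5.3]
handle theta cw 93.3 tool y in lid [ 0.003  0.001 -1.   ]
```

View pics/wst.png

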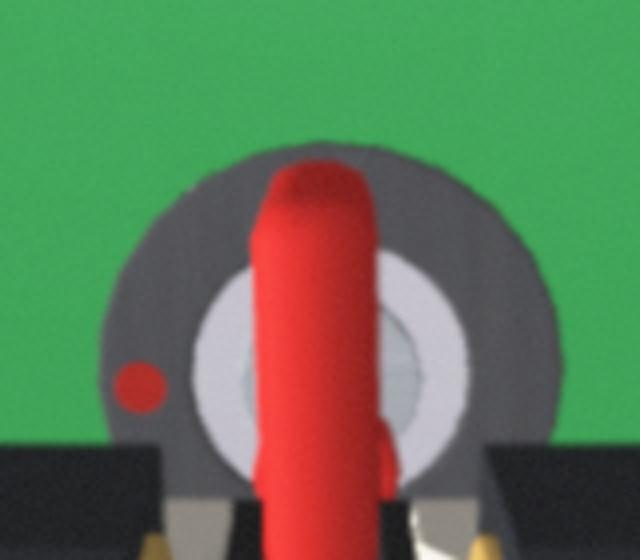

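```bash
python3 -m pendant '[[[0,0,0,0,3,0,0],[0,0,0,0,0,0,0],[0,0,0,0,0,0,0]]]';python3 st.py;  python3 -m pendant '[[[0,0,0,0,3,0,0],[0,0,0,0,0,0,0],[0,0,0,0,0,0,0]]]'; python3 st.py
```

```text
clock: 16.02
tool_pos: [0.5216, -0.2628, 0.2643]
orientation: [-120.0, -3.2, 80.6]
force: [-9.5, 0.5, 10.2]
opening: 0.0124
shift cm [-0.17  0.06  0.07] rotvec [ 1.70e-01 -8.78e+01 -7.00e-02]
f tool [ -0.5 -13.6   3.1] m [ 3.03 -0.04  0.42] 0.012378284554375616 [ -9.8  -7.4 -27.6  -4.6 -39.9   2.3]
handle theta cw 96.3 tool y in lid [ 0.003  0.001 -1.   ]
clock: 16.32
tool_pos: [0.5216, -0.2627, 0.2643]
orientation: [-119.8, -4.7, 78.0]
force: [-9.6, 0.7, 9.2]
opening: 0.0123
shift cm [-0.17  0.06  0.06] rotvec [ 1.700e-01 -9.078e+01 -6.000e-02]
f tool [ -0.6 -12.8   3.7] m [ 3.01 -0.15  0.57] 0.012300202630573492 [ -9.8  -7.4 -27.6  -4.6 -39.9  -0.7]
handle theta cw 99.3 tool y in lid [ 0.003  0.001 -1.   ]
```

View pics/wst.png

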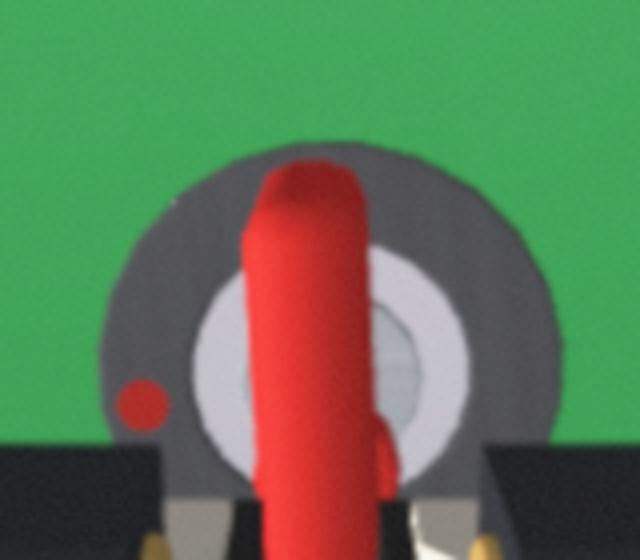

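```bash
python3 -m pendant '[[[0,0,0,0,3,0,0],[0,0,0,0,1,0,0],[0,0,0,0,0,0,0]]]';python3 st.py
```

```text
clock: 16.62
tool_pos: [0.5217, -0.2627, 0.2644]
orientation: [-119.5, -6.7, 74.5]
force: [-8.8, 1.3, 9.2]
opening: 0.0126
shift cm [-0.18  0.06  0.06] rotvec [ 1.800e-01 -9.481e+01 -7.000e-02]
f tool [ -0.  -12.4   3.1] m [ 2.86 -0.44  0.65] 0.012574962064821263 [ -9.8  -7.4 -27.5  -4.6 -39.9  -4.7]
handle theta cw 103.3 tool y in lid [ 0.003  0.001 -1.   ]
```

View pics/wst.png

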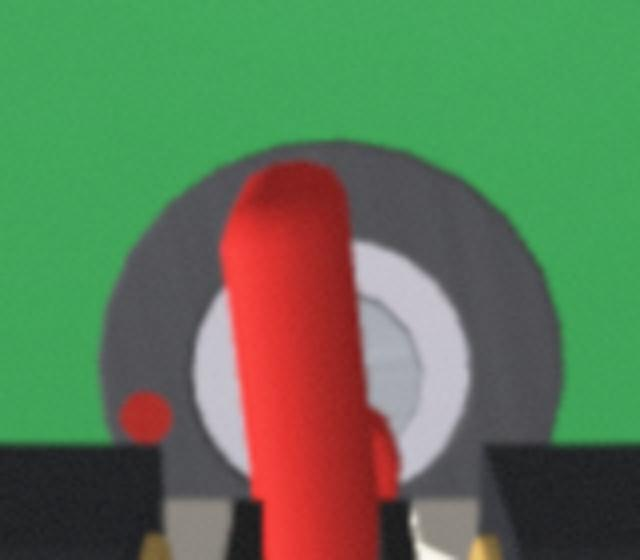

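Torque reached 0.44 N m with the handle now twisting in the pads, so the lock is at its stop. I'll unload and let go.

```bash
python3 -m pendant '[[[0,0,0,0,-5.5,0,0],[0,-0.05,0.05,0,0,0,0],[0,0,0,0,0,0,0]]]';python3 st.py; python3 -m pendant '[[[0,0,0,0,0,0,0.25],[0,0,0,0,0,0,0.5],[0,0,0,0,0,0,0.5],[0,0,0,0,0,0,0.5],[0,0,0,0,0,0,0.5],[0,0,0,0,0,0,0.5]]]'; python3 st.py
```

```text
clock: 16.92
tool_pos: [0.5212, -0.2624, 0.2642]
orientation: [-119.9, -3.9, 79.3]
force: [-5.9, -0.6, 6.6]
opening: 0.0123
shift cm [-0.19  0.07  0.02] rotvec [ 2.000e-01 -8.926e+01 -6.000e-02]
f tool [-1.3 -8.6  1.6] m [ 2.31 -0.03  0.45] 0.012294190922456429 [ -9.8  -7.4 -27.6  -4.7 -39.9   0.9]
handle theta cw 97.8 tool y in lid [ 0.003  0.001 -1.   ]
clock: 17.47
tool_pos: [0.5212, -0.2618, 0.2626]
orientation: [-119.8, -4.0, 79.3]
force: [-0.3, 0.0, 0.7]
opening: 0.043
shift cm [-0.24 -0.06 -0.08] rotvec [ 1.300e-01 -8.932e+01  8.000e-02]
f tool [ 0.  -0.8 -0.1] m [1.7  0.06 0.11] 0.042976031900422366 [ -9.8  -7.3 -27.7  -4.7 -39.8   0.8]
handle theta cw 97.8 tool y in lid [ 0.001  0.002 -1.   ]
```

View pics/wst.png

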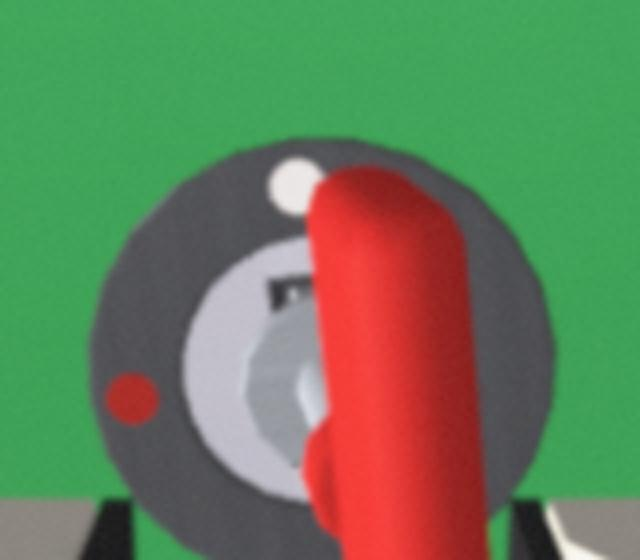

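```bash
python3 - <<'E'
from h import *
T=snapshot('side');S=snapshot('scene')
save('f1.png',cv2.resize(T['image'][110:190,165:235],None,fx=7,fy=7,interpolation=2))
save('f1s.png',cv2.resize(S['image'][225:305,420:510],None,fx=7,fy=7,interpolation=2))
E
```

```text
(no output)
```

View pics/f1.png

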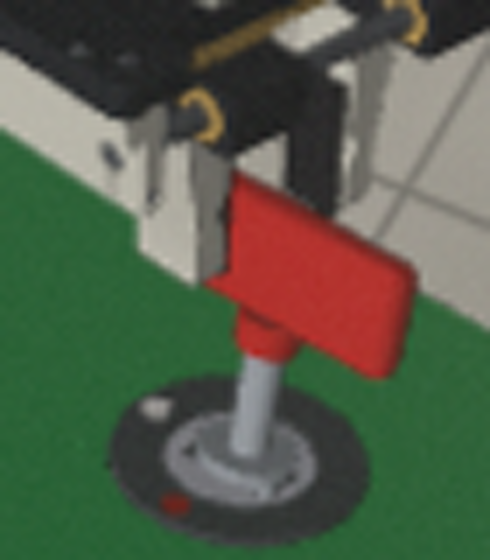

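View pics/f1s.png

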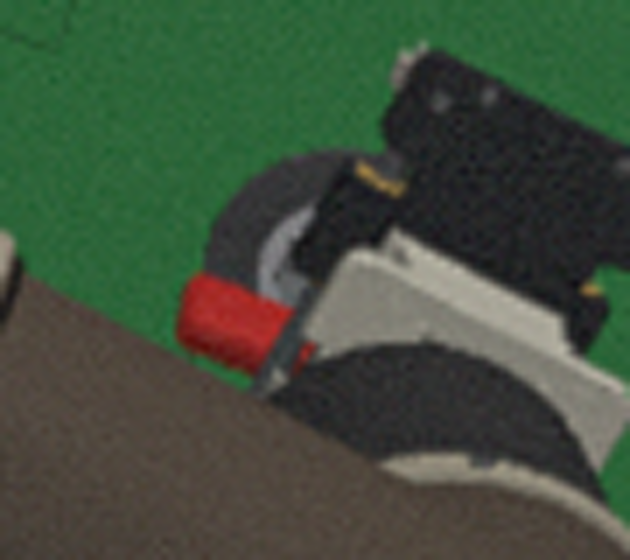

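```bash
python3 -m pendant '[[[0,-0.5,0,0,0,0,0.7],[0,-1,0,0,0,0,0.7],[0,-1.5,0,0,0,0,0.7],[0,-2,0,0,0,0,0.7],[0,-2,0,0,0,0,0.7],[0,-2,0,0,0,0,0.7],[0,-2,0,0,0,0,0.7],[0,-2,0,0,0,0,0.7],[0,0,0,0,0,0,0.7],[0,0,0,0,0,0,0.7]]]'; python3 - <<'E'
from h import *
W=snapshot('wrist');save('w20.png',W['image'])
T=snapshot('side');S=snapshot('scene')
save('f2.png',cv2.resize(T['image'][110:190,165:235],None,fx=7,fy=7,interpolation=2))
E
python3 st.py
```

```text
clock: 18.45
tool_pos: [0.4559, -0.2578, 0.3778]
orientation: [-120.0, -4.0, 79.3]
force: [0.8, -0.4, -0.3]
opening: 0.0614
shift cm [-0.25 12.91 -0.14] rotvec [  0.11 -89.34   0.11]
f tool [-0.2  0.4 -0.4] m [1.6  0.06 0.11] 0.061102856596376494 [-11.1 -16.3 -20.   -4.4 -56.6   0.8]
handle theta cw 97.8 tool y in lid [ 0.     0.002 -1.   ]
```

View pics/w20.png

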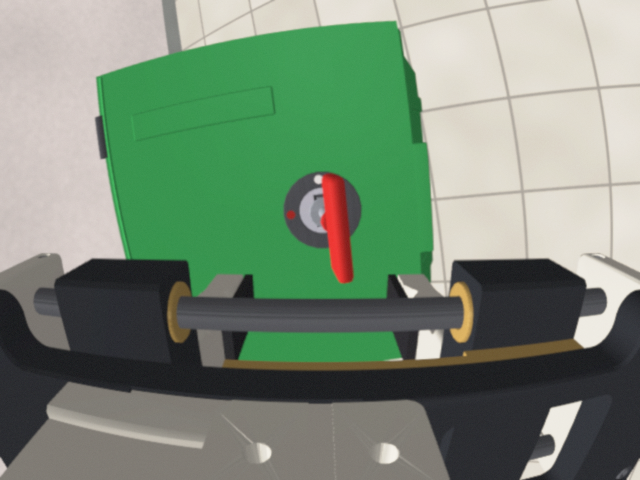

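View pics/f2.png

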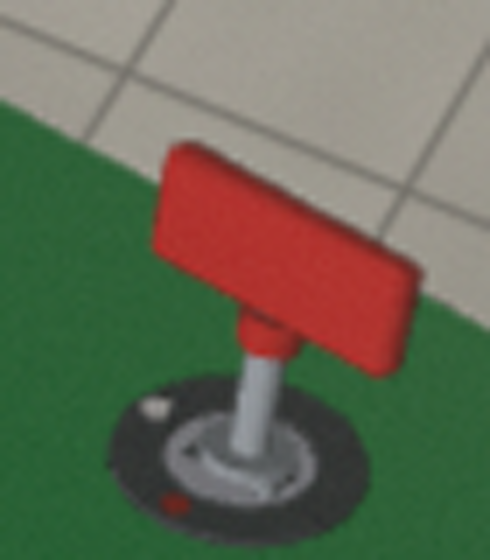

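```bash
python3 - <<'E'
from rect import *
W,l,im=look('r20',45)
S=snapshot('scene'); save('s20.png',cv2.resize(S['image'][215:315,410:520],None,fx=6,fy=6,interpolation=2))
E
```

```text
lock by model, tool mm [ -2.6 188.2  -1.6]
lid normal in tool [ 2.4e-03 -1.0e+00  6.0e-04]
```

View pics/r20.png

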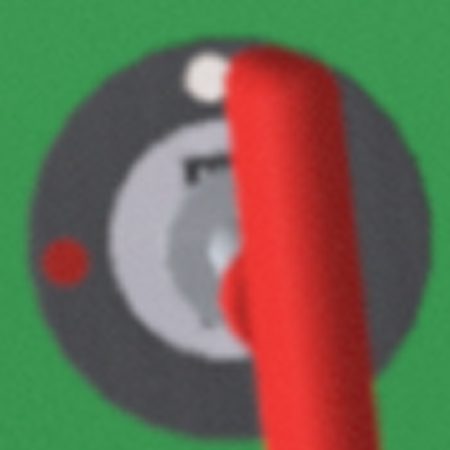

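View pics/s20.png

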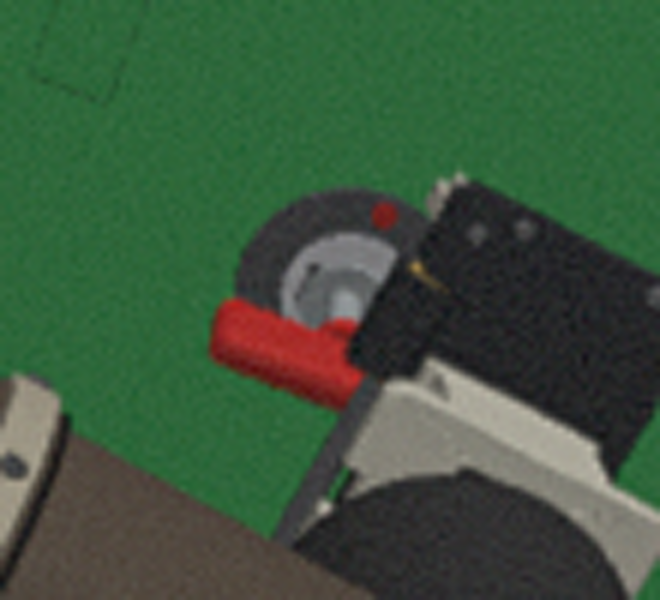

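```bash
cat > fin.py <<'E'
from keyov import *
from scipy.optimize import minimize
import sys
T=snapshot('side');p,r=pose();W=snapshot('wrist');f=lidF()
def kp(q,tilt,spin,h,off,tx=0): # q in key coords (origin disc underside centre at axis; x thickness,y wide,z up)
    s=np.radians(90+spin); slot=np.array([np.cos(s),-np.sin(s),0]); # key y along slot (lid coords)
    kx=np.cross(slot,[0,0,1.]); A=np.c_[kx,slot,[0,0,1.]]
    A=R.from_rotvec(np.radians(tilt)*slot).as_matrix()@A
    A=R.from_rotvec(np.radians(tx)*kx).as_matrix()@A
    return (L+f@(np.asarray(q)@A.T+np.array([off[0],off[1],h])).T.T if False else L+(np.asarray(q)@A.T+np.array([off[0],off[1],h]))@f.T)
hand=[[sx*.007,sy*.045,z] for sx in(-1,1) for sy in(-1,1) for z in(.055,.095)]
rr=.005
dirs=np.array([[np.cos(a)*np.cos(b),np.sin(a)*np.cos(b),np.sin(b)] for a in np.arange(0,6.28,.5) for b in(-1.5,-.8,0,.8,1.5)])
hand=np.vstack([np.array([[sx*.002,sy*.040,z] for sx in(-1,1) for sy in(-1,1) for z in(.060,.090)])[i]+rr*dirs for i in range(8)])
t=np.linspace(0,2*np.pi,40)
ring=lambda off:L+np.c_[.041*np.cos(t)+off[0],.041*np.sin(t)+off[1],np.full(40,.004)]@f.T
def pT(P): return np.array([proj(T,x) for x in P])
def pW(P): return wpix(W,r.inv().apply(P-p))
def hm(q,off,shape,SC=6):
    m=np.zeros((shape[0]*SC,shape[1]*SC),np.uint8);q=((q-off+.5)*SC).astype(np.float32)
    cv2.fillConvexPoly(m,cv2.convexHull(q).astype(np.int32),1);return cv2.resize(m.astype(np.float32),shape[::-1],interpolation=cv2.INTER_AREA)
def red(im):
    im=im.astype(int);m=((im[...,0]>1.8*im[...,1]+10)&(im[...,0]>60)).astype(np.uint8);return m
views=[]
for pf,im,(x,y,w,h) in((pT,T['image'],(175,122,60,50)),(pW,W['image'],(300,160,70,130))):
    m=red(im)[y:y+h,x:x+w];n,lab,st,_=cv2.connectedComponentsWithStats(m);m=(lab==1+np.argmax(st[1:,4])).astype(np.uint8)
    views.append((pf,np.array([x,y]),m.astype(np.float32)));print(st[1:,4])
# per-view lock offset by ring fit
rings=[]
for pf,im,(x,y,w,h) in((pT,T['image'],(170,150,60,45)),(pW,W['image'],(275,160,100,95))):
    i=im.astype(int);m=(~((i[...,1]>1.5*i[...,0])&(i[...,1]>1.4*i[...,2]))&(red(im)==0))[y:y+h,x:x+w]
    rm=red(im)[y:y+h,x:x+w]
    def c(o): 
        d=np.abs(hm(pf(ring(o)),np.array([x,y]),m.shape)-m); return d[rm==0].sum()
    best=minimize(c,[0,0],method='Nelder-Mead',options=dict(initial_simplex=[[0,0],[.003,0],[0,.003]],xatol=1e-4,fatol=.05));rings.append(best.x);print('ring off mm',best.x*1e3,best.fun)
def cost(v):
    tot=0
    for (pf,o,m),off in zip(views,rings):
        tot+=np.abs(hm(pf(kp(hand,v[0],v[1],v[2]/1e3,off+np.array([v[3],v[4]])/1e3,v[5])),o,m.shape)-m).sum()
    return tot
res=[]
for t0 in(-4,4):
    v0=np.array([t0,5,0,0,0,0.]);sx=np.vstack([v0]+[v0+np.eye(6)[i]*s for i,s in enumerate([3,4,2,1.5,1.5,2])])
    b=minimize(cost,v0,method='Nelder-Mead',options=dict(initial_simplex=sx,xatol=.01,fatol=.05,maxiter=600));print('tilt,spin,h,offx,offy,tiltx',b.x.round(2),b.fun)
E
python3 fin.py
```

```text
[687]
[2372]
ring off mm [2.9112069 2.6788677] 109.5
ring off mm [-0.48554206  3.25783968] 158.97222900390625
tilt,spin,h,offx,offy,tiltx [ 7.06  1.43 -2.05 -2.85  3.74 -0.68] 351.5555419921875
tilt,spin,h,offx,offy,tiltx [ 7.92  1.53  1.93 -1.61  1.84  0.64] 267.0833435058594
```

The key is unlocked and standing in the lock, but after release it leans a few degrees downhill within the slot's play. The cause is my back-off turn, which left the blade loose in the slot. Plenty of time remains, so I'll regrip, seat it upright, turn it firmly to the stop and release without backing off.

```bash
python3 -m pendant '[[[0,1,0,0,-5,0,0.5],[0,2,0,0,0,0,0.5],[0,2,0,0,0,0,0.5],[0,2,0,0,0,0,0.5],[0,2,0,0,0,0,0.5],[0,1,0,0,0,0,0.5],[0,0,0,0,0,0,0.5],[0,0,0,0,0,0,0.5]]]'; python3 st.py
```

```text
clock: 19.52
tool_pos: [0.5061, -0.2609, 0.2885]
orientation: [-120.0, -1.5, 83.6]
force: [0.1, 0.2, 0.5]
opening: 0.044
shift cm [-0.24  2.93 -0.07] rotvec [ 7.000e-02 -8.431e+01  1.100e-01]
f tool [ 0.3 -0.4 -0.3] m [ 1.55  0.01 -0.01] 0.043986173985772405 [-10.1  -9.7 -26.2  -4.5 -43.8   5.7]
handle theta cw 92.8 tool y in lid [-0.     0.002 -1.   ]
```

View pics/wst.png

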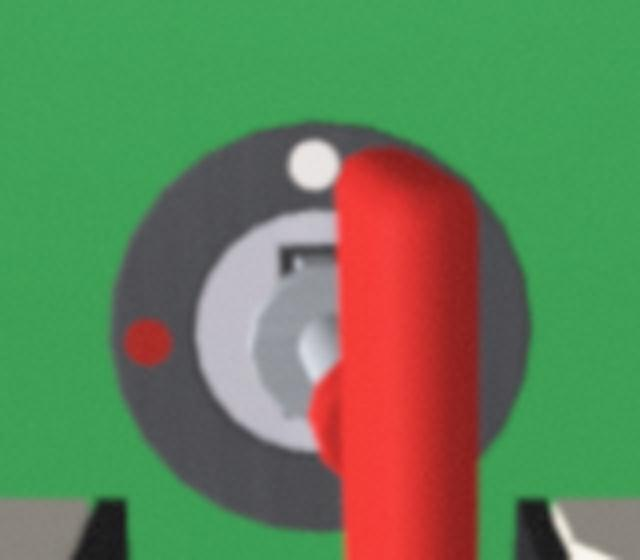

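```bash
python3 -m pendant '[[[0,1,0,0,0,0,0.5],[0,1,0,0,0,0,0.5],[0,0.8,0,0,0,0,0.5],[0,0,0,0,0,0,0.5],[0,0,0,0,0,0,0],[0,0,0,0,0,0,0],[0,0,0,0,0,0,0],[0,0,0,0,0,0,0],[0,0,0,0,0,0,0],[0,0,0,0,0,0,0]]]'; python3 st.py
```

```text
clock: 20.4
tool_pos: [0.5198, -0.2621, 0.2651]
orientation: [-120.0, -1.5, 83.6]
force: [-12.8, 1.2, 14.4]
opening: 0.0097
shift cm [-0.21  0.22 -0.04] rotvec [ 1.300e-01 -8.431e+01  2.000e-02]
f tool [  0.2 -18.9   3.9] m [2.75 0.02 0.06] 0.009707765520680832 [ -9.8  -7.5 -27.5  -4.7 -40.1   5.8]
handle theta cw 92.8 tool y in lid [ 0.001  0.002 -1.   ]
```

View pics/wst.png

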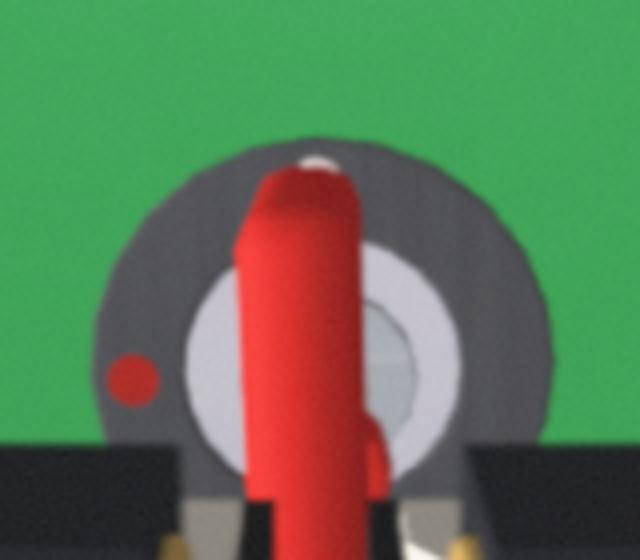

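```bash
python3 -m pendant '[[[0,-0.05,0,0,3,0,0],[0,0,0,0,3,0,0],[0,0,0,0,0,0,0],[0,0,0,0,0,0,0]]]'; python3 st.py
```

```text
clock: 20.78
tool_pos: [0.5197, -0.2622, 0.2659]
orientation: [-119.8, -4.4, 78.5]
force: [-5.2, -0.4, 5.5]
opening: 0.0002
shift cm [-0.21  0.29 -0.03] rotvec [  0.16 -90.22  -0.  ]
f tool [-1.  -7.4  1.6] m [2.42 0.   0.45] 0.00017501835306452313 [ -9.8  -7.6 -27.5  -4.7 -40.2  -0.1]
handle theta cw 98.7 tool y in lid [ 0.002  0.001 -1.   ]
```

View pics/wst.png

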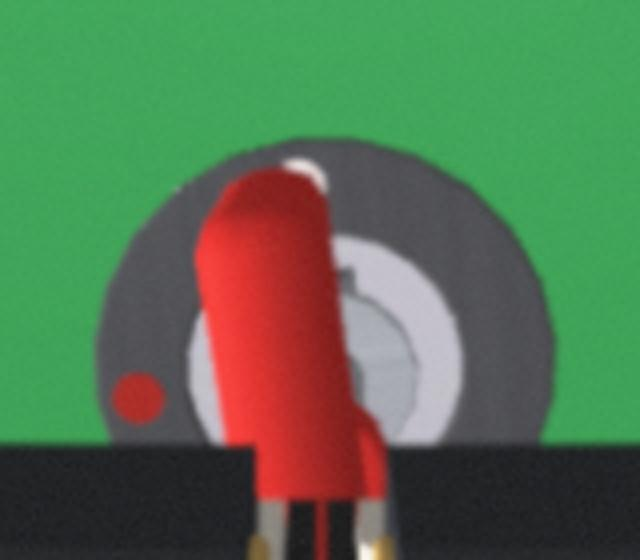

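```bash
python3 - <<'E'
from h import *
T=snapshot('side');S=snapshot('scene');W=snapshot('wrist')
save('g1.png',cv2.resize(T['image'][100:195,160:245],None,fx=6,fy=6,interpolation=2));save('g2.png',W['image'])
save('g3.png',cv2.resize(S['image'][215:315,410:520],None,fx=5,fy=5,interpolation=2))
E
```

```text
(no output)
```

View pics/g1.png

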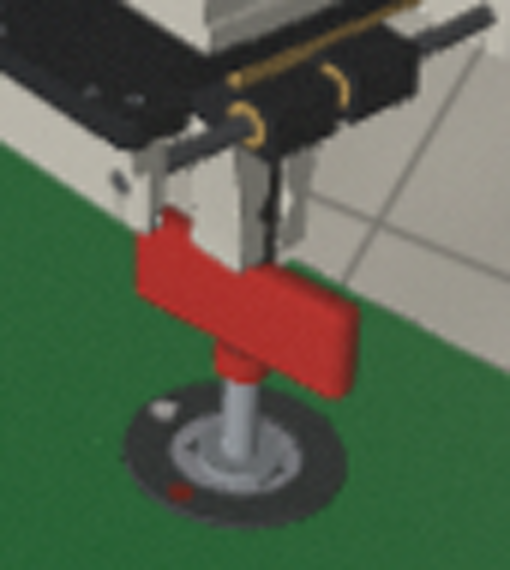

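View pics/g2.png

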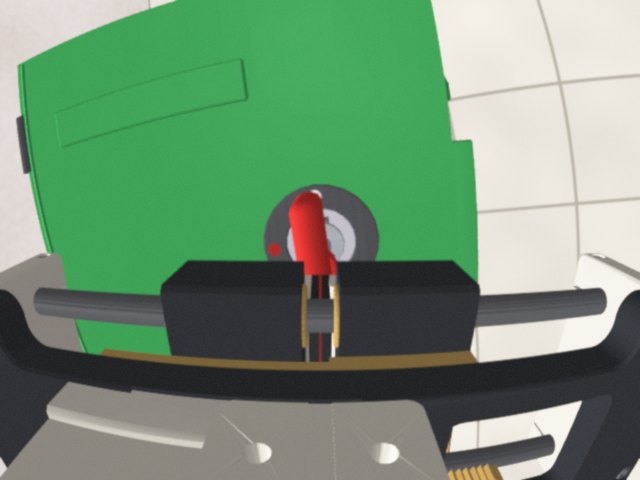

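View pics/g3.png

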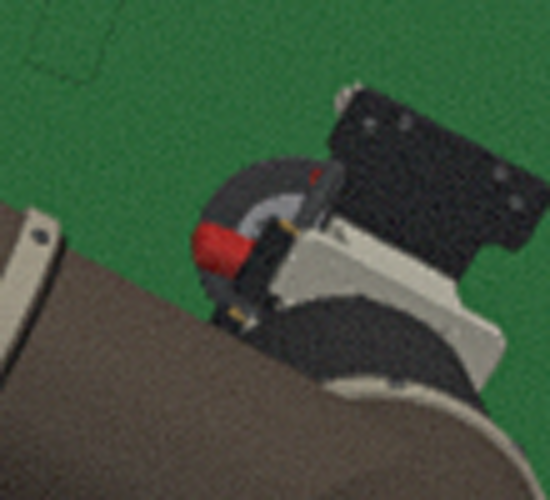

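```bash
python3 -m pendant '[[[0,0,0,0,0,0,0.06],[0,0,0,0,0,0,0.12]]]'; python3 -m pendant '[[[0,0,0,0,0,0,0.2],[0,0,0,0,0,0,0.3]]]'; python3 st.py; python3 - <<'E'
from h import *
T=snapshot('side')
save('g4.png',cv2.resize(T['image'][100:195,160:245],None,fx=6,fy=6,interpolation=2))
E
```

```text
clock: 21.15
tool_pos: [0.5199, -0.262, 0.2656]
orientation: [-119.8, -4.5, 78.5]
force: [-3.0, -0.0, 3.7]
opening: 0.0074
clock: 21.32
tool_pos: [0.5204, -0.2621, 0.2659]
orientation: [-119.9, -4.5, 78.5]
force: [-3.1, 0.2, 5.7]
opening: 0.0188
shift cm [-0.23  0.26  0.03] rotvec [ 2.100e-01 -9.027e+01 -3.000e-02]
f tool [ 0.1 -6.5 -0.2] m [1.57 0.04 0.28] 0.018792568697001643 [ -9.8  -7.6 -27.5  -4.7 -40.1  -0.1]
handle theta cw 98.8 tool y in lid [ 0.003  0.002 -1.   ]
```

View pics/g4.png

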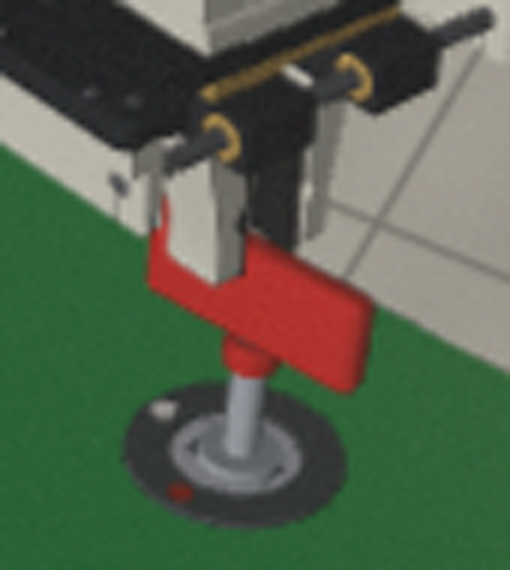

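View pics/wst.png

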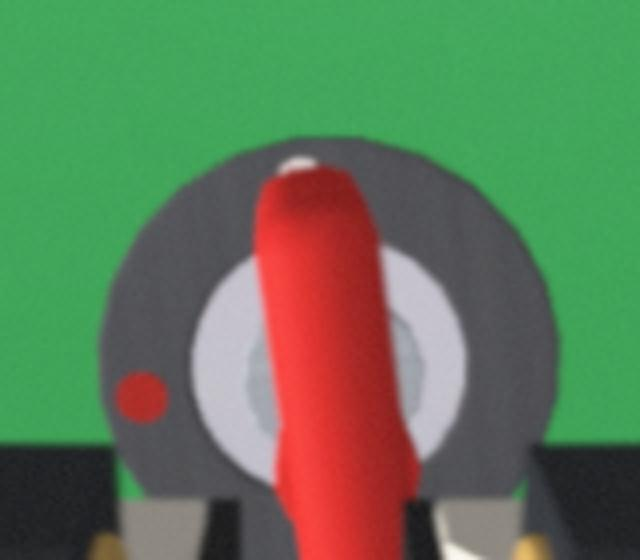

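```bash
python3 -m pendant '[[[0,0,0,0,0,0,0.3],[0,0,0,0,0,0,0.3],[0,0,0,0,0,0,0.3]]]'; python3 st.py
```

```text
clock: 21.67
tool_pos: [0.5204, -0.2621, 0.266]
orientation: [-119.9, -4.5, 78.5]
force: [-3.3, 0.1, 6.9]
opening: 0.0264
shift cm [-0.23  0.27  0.04] rotvec [ 2.100e-01 -9.026e+01 -3.000e-02]
f tool [ 0.  -7.7 -0.6] m [1.7  0.06 0.35] 0.026388748637309348 [ -9.8  -7.6 -27.5  -4.7 -40.1  -0.2]
handle theta cw 98.8 tool y in lid [ 0.003  0.002 -1.   ]
```

View pics/wst.png

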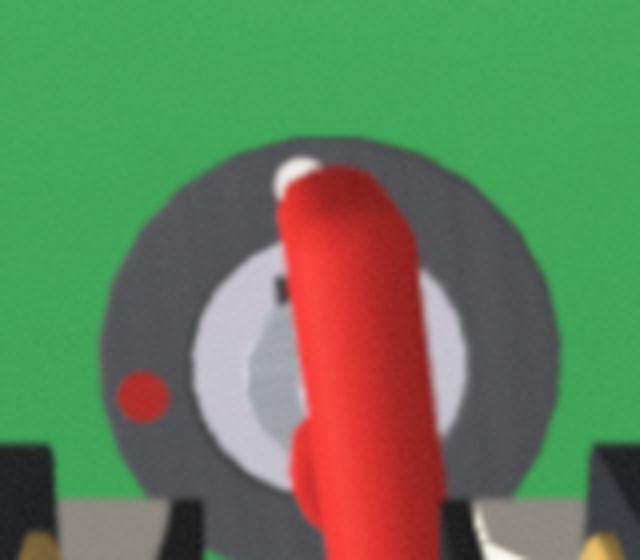

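```bash
python3 -m pendant '[[[0,-0.1,0,0,0,0,0.35],[0,0,0,0,0,0,0.4],[0,0,0,0,0,0,0.4]]]'; python3 st.py;  python3 - <<'E'
from h import *
T=snapshot('side')
save('g5.png',cv2.resize(T['image'][100:195,160:245],None,fx=6,fy=6,interpolation=2))
E
```

```text
clock: 21.97
tool_pos: [0.5195, -0.2617, 0.2658]
orientation: [-119.8, -4.5, 78.4]
force: [-0.1, -0.9, 2.1]
opening: 0.034
shift cm [-0.25  0.29 -0.07] rotvec [ 1.500e-01 -9.031e+01  7.000e-02]
f tool [-0.8 -1.9 -1.1] m [1.55 0.06 0.2 ] 0.034032838949772715 [ -9.8  -7.6 -27.5  -4.7 -40.3  -0.2]
handle theta cw 98.8 tool y in lid [ 0.001  0.002 -1.   ]
```

View pics/g5.png

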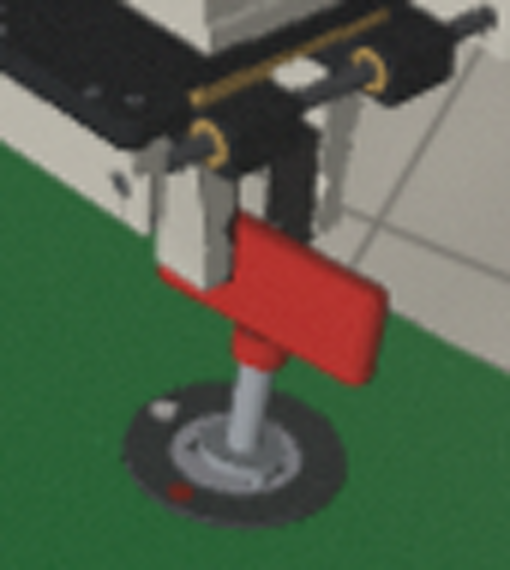

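View pics/wst.png

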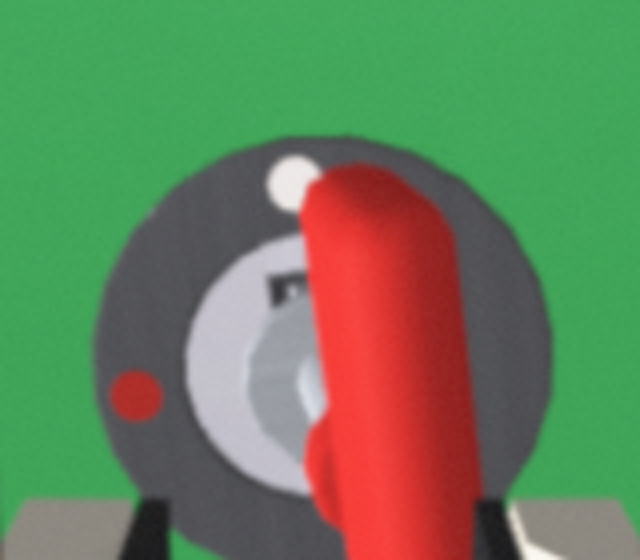

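The regrip didn't seat cleanly: the jaws closed badly on the leaning handle. I opened them again. The key leans back into the slot's play under its own weight because the lid slopes, so this is its natural rest. I'll withdraw straight out and verify.

```bash
python3 -m pendant '[[[0,0,0,0,0,0,0.6],[0,0,0,0,0,0,0.6],[0,0,0,0,0,0,0.6],[0,-0.5,0,0,0,0,0.6],[0,-1,0,0,0,0,0.6],[0,-1.5,0,0,0,0,0.6],[0,-2,0,0,0,0,0.6],[0,-2,0,0,0,0,0.6],[0,-2,0,0,0,0,0.6],[0,0,0,0,0,0,0.6],[0,0,0,0,0,0,0.6]]]'; python3 -m pendant '[[[0,0,-1.5,0,0,0,0.6],[0,0,-2,0,0,0,0.6],[0,0,-1.5,0,0,0,0.6],[0,0,0,0,0,0,0.6],[0,0,0,0,0,0,0.6]]]'; python3 - <<'E'
from rect import *
W,l,im=look('r30',45); save('w30.png',W['image'])
T=snapshot('side');save('g6.png',cv2.resize(T['image'][100:195,160:245],None,fx=6,fy=6,interpolation=2))
print(pose()[0],ctrl.get_obs()['force'])
E
```

```text
clock: 22.98
tool_pos: [0.4742, -0.259, 0.346]
orientation: [-120.0, -4.5, 78.4]
force: [0.8, 0.1, -1.1]
opening: 0.0525
clock: 23.4
tool_pos: [0.5166, -0.2693, 0.3672]
orientation: [-119.6, -4.5, 78.4]
force: [-0.6, 0.6, -1.5]
opening: 0.0525
lock by model, tool mm [ -2.6 151.3  48.5]
lid normal in tool [ 0.0025 -1.      0.0012]
[ 0.51581267 -0.269173    0.36722102] [-0.06390869 -0.67008017  0.11251655]
```

View pics/r30.png

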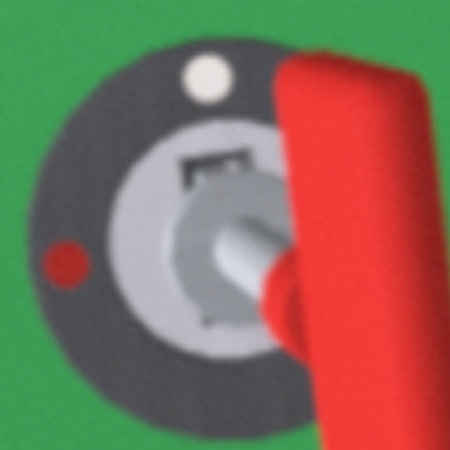

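View pics/g6.png

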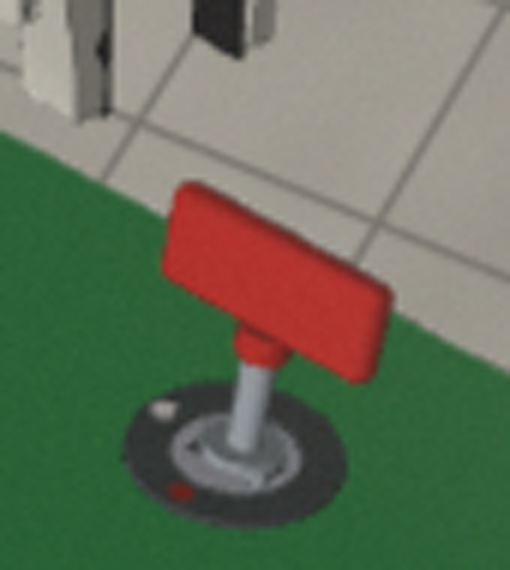

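View pics/w30.png

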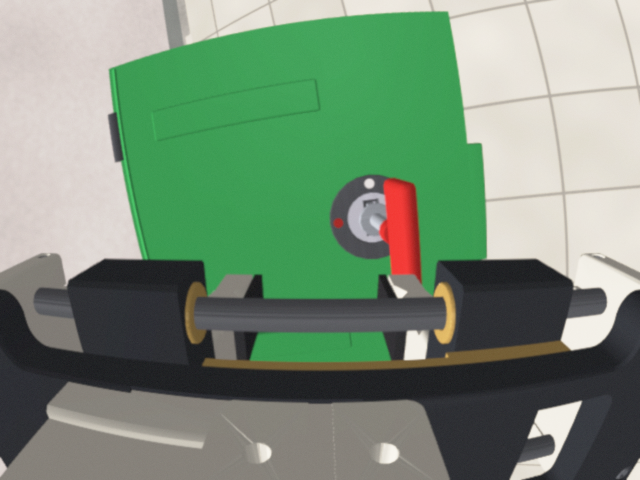

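```bash
python3 -m pendant '[[[0,-2,-2,0,0,0,0.6],[0,-3,-1,0,0,0,0.6],[0,-3,0,0,0,0,0.6],[0,0,0,0,0,0,0.6],[0,0,0,0,0,0,0.6],[0,0,0,0,0,0,0.6]]]'; python3 - <<'E'
from h import *
S=snapshot('scene'); save('end.png',S['image']);print(ctrl.get_obs()['force'],ctrl.get_obs()['qvel'].round(2))
T=snapshot('side');save('endT.png',T['image'])
E
```

```text
clock: 24.0
tool_pos: [0.501, -0.2728, 0.4518]
orientation: [-119.7, -4.6, 78.4]
force: [0.5, -0.2, 0.6]
opening: 0.0526
[ 0.64910655  0.31542152 -0.10661364] [ 0.1   0.72 -0.22 -0.05 -0.17 -0.02]
```

View pics/end.png

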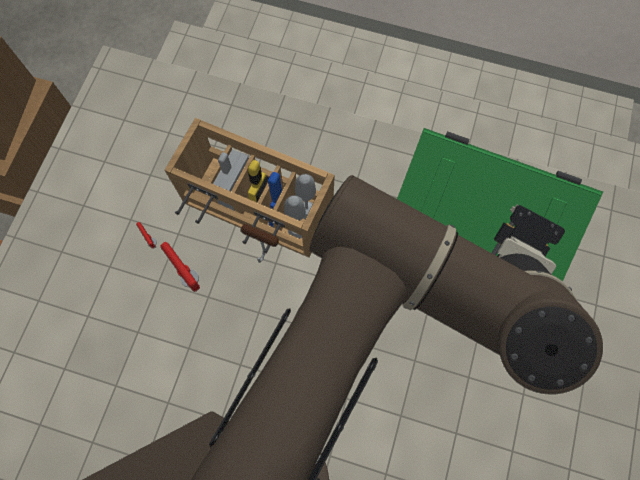

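View pics/endT.png

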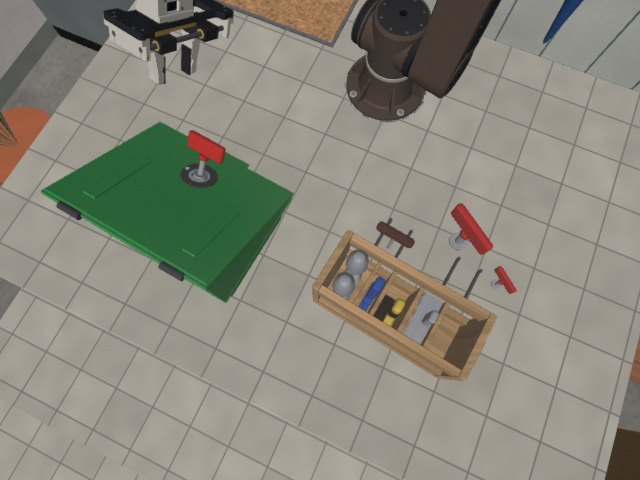

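In both views the key stands in the lock at side (205,160). The boot hook, the tools and the two spare keys are where they started, and the arm is clear. I'm handing in.

```bash
python3 -c "
from plant import ctrl
print(ctrl.close_job(), ctrl.get_obs()['clock'])"
```

```text
the job is handed in; nothing more can be done
the job is handed in; nothing more can be done
```

The bin should now be unlocked, and the key is standing in the lock. The doubt is whether it counts as fully home, because it leans downhill by about 6–7°.

**What I did:** I lifted the middle-sized red key off its hook and pressed it into the lock. Contact came at about 19.5 mm modelled depth, with the shoulder disc on the face. I then turned it clockwise to the stop, where the torque rose to 0.44 N m and the handle began twisting in the pads. After that I let go and withdrew. My last clock reading before hand-in was 24.0 s.

**Last checks:**
- **Lock angle:** the slot lines up with the white dot to within about 1–2°, which I put at about 89°.
- **Other items:** the boot hook, rack tools and two spare keys are unmoved, and the arm is touching nothing.
- **Lean:** once released, the key tipped over within the slot's play. I estimate the blade end may sit up to about 2 mm short of home; this is worked out from the slot's clearances. My attempt to fit the key's pose from the images was too noisy to confirm it.
- **Regrip:** I tried once to grip it again and stand it upright. The jaws closed badly on the leaning handle, so I opened them and the key settled back to the same lean.

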